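# Hook the cover onto the lock body and fasten it with its quarter-turn thumbscrew

## Task

Close up the blue lock body: hook the toe of its steel cover under the lip at its raised end, push it fully home and swing the other end down, then put the thumbscrew from the wooden block through the cover's hole and feel for the hole of the sliding keeper below it. With the screw through both, press the cover down flat against its spring and lock it with a quarter turn, the wing along the length of the lock body, so that the cover stays flat by itself. Let go, and leave the other hardware on the bench where it lies.

Things in the scene. Friction and masses are not known exactly. Their poses are not given: they have to be found in the camera images.
- lock_case: blue steel lock body, an open-topped case fixed to the bench by four ears; nothing moves it. 200 mm long (its x axis) x 98 wide (y) x 37 high at the rims; origin at the centre of its underside, z up. Its -x end (towards the robot) is 46 mm high and carries the lip; at the +x end a forend and bolt stick out 21 mm, under 37 mm high.
- case_recess (a point): middle of the recess that the cover lies in, at (0, 0, 32) mm in the lock body's frame, at the height of the ledges that bear the cover. Recess: 188 mm long (x -94 to +94), 88 mm wide (y -44 to +44), 5 mm below the rims. The ledges run along both sides (6 mm wide) and across both ends (-x: 30 mm deep, +x: 8 mm).
- case_lip (a point): middle of the lip's lower front edge, at (-82, 0, 41) mm in the lock body's frame. The lip is 5 mm thick, spans the width and overhangs the recess by 12 mm (x -94 to -82), 9 mm above the ledge. The end wall at x = -94 is the cover's stop. The 4 mm plate goes under tilted up to about 18 degrees, free end high; it is too long to be laid in flat.
- keeper_rail (a point): middle of the cross rail in the lock body, at (68, 0, 28) mm in its frame. In the rail slides the keeper, a steel bar 5 mm thick (top at z = 28 mm, 19 mm free below), hidden once the cover is on. Its keyed hole: a 13 mm square crossed by a slot 9 mm wide (x), 28 mm long (y). It may stand up to 6.5 mm off the middle either way along y (not reported), slides with about 2.5 N and stays put.
- plunger (a joint): sprung steel plunger under the cover, 14 mm across, at x = 40, y = 0 mm in the lock body's frame. 0: up, its top at z = 38 mm; grows as it is pushed down (m), 0.006 with the cover flat, at most 0.010. It pushes up with 4.5 N at 0 and 6.3 N at 0.006, so a hooked cover that nothing holds rides up about 8 mm at its free end.
- cover: loose steel cover plate, 180 mm (x) x 84 (y) x 4 mm, about 0.45 kg, flat on the bench at the start; origin at the centre of its underside, z up. Toe at -x, keyed hole near +x. Home against the recess's end wall its origin is at x = -4 mm in the lock body's frame and its hole is over the rail; 8 mm of play is left behind it, and over 3 mm off home the screw will not pass.
- cover_tongue (a point): middle of the lower edge of the cover's toe, the end that goes under the lip, at (-90, 0, 0) mm in the cover's frame
- cover_end (a point): middle of the lower edge of the cover's free end, at (90, 0, 0) mm in the cover's frame
- cover_hole (a point): centre, at the top face, of the cover's keyed hole, at (72, 0, 4) mm in the cover's frame: an opening 14 mm (x) by 20 mm (y) crossed by a slot 10 mm wide (x) and 36 mm long (y). It leaves the shank 5 mm either way along y to find the keeper's hole
- cover_handle (a point): place to grip the cover, on its dark bar pull, at (-12, 0, 26) mm in the cover's frame, nearly above the centre of mass. The bar runs along the cover's x from -54 to +10 mm, 12 mm wide (y), z = 18 to 34 mm, on a post at either end; fingers close along y.
- thumbscrew: steel quarter-turn thumbscrew, 60 mm long, 0.11 kg, upright in the block. Origin at the centre of the underside of its collar (40 mm across, 4 thick), z up its axis. Above the collar a flat wing: 44 mm along x, 12 thick (y), z = 4 to 32 mm. Below: a 10 mm shank and, at z = -18 mm, a 6 mm cross pin 24 mm long, parallel to the wing (x).
- screw_tip (a point): tip of the thumbscrew, at (0, 0, -28) mm in its frame: 7.6 mm across, tapering out to the 10 mm shank 3 mm up, so it finds the keeper's hole only if within about 2.5 mm of it. The pin passes the slots when the wing lies across the lock body (along its y); with the collar pressed on the flat cover the pin is 2 mm below the keeper, and a quarter turn either way puts it across its underside.
- screw_block: fixed poplar block 84 x 84 x 40 mm; a 28 mm hole through its middle holds the thumbscrew by its collar; origin at the centre of its underside
- padlock: tarnished brass padlock lying flat, about 90 x 54 x 26 mm; a bystander, to be left where it is
- flag_hinge: stainless flag hinge lying open, about 90 x 120 x 14 mm; a bystander, to be left where it is
- hasp: cast-aluminium hasp lying flat, about 146 x 52 x 12 mm; a bystander, to be left where it is
- screwdriver: wooden-handled screwdriver lying on the robot's side of the lock body, 170 mm long; a bystander, to be left where it is
- oil_can: upright oil can, 60 mm across, 140 mm tall; a bystander, to be left where it is
- tin: open galvanised tin, 84 mm across, 62 mm tall; a bystander, to be left where it is
- brush: hand brush lying down, 170 mm long; a bystander, to be left where it is
Not all that is in view belongs to the job. What is shaped like the cover but pink is not meant. Leave any orange look-alike of the thumbscrew alone.

How it is judged (in metres and radians):
On the way, in this order (a step that is already met when the one before it is completed fails the run):
1. the cover's toe is under the lip (x of cover_tongue in the frame of lock_case below -0.086 m and z of cover_tongue in the frame of lock_case between 0.028 and 0.038 m and angle between the x axis of cover and the x axis of lock_case, either way round below 0.4 rad), for 0.2 s.
2. the thumbscrew is through both holes (z of screw_tip in the frame of lock_case below 0.013 m and horizontal distance between screw_tip and cover_hole below 0.012 m), for 0.1 s.
At the end, for the whole second after the job is handed in: Cover toe under the lip, within 6 mm of the end wall; cover flat (free end at most 5 mm above its ledge, held by the screw alone); screw upright through both holes, 10 mm or less off the cover hole, wing within 25 degrees of the lock body's length; all at rest; bystanders left (x of cover_tongue in the frame of lock_case below -0.088 m and z of cover_tongue in the frame of lock_case between 0.029 and 0.036 m and z of cover_end in the frame of lock_case between 0.029 and 0.037 m and angle between the x axis of cover and the x axis of lock_case, either way round below 0.1 rad and z of thumbscrew in the frame of lock_case between 0.032 and 0.041 m and horizontal distance between thumbscrew and cover_hole below 0.01 m and angle between the x axis of thumbscrew and the x axis of lock_case, either way round below 0.45 rad and angle between thumbscrew's own z axis and vertical below 0.15 rad and linear speed of each of cover, thumbscrew below 0.02 m/s); the robot touches nothing.
It fails at once if other hardware on the bench is disturbed (distance of any of padlock, flag_hinge, hasp, screwdriver, oil_can, tin, brush from where it was at the start of the episode above 0.03 m).
It also fails if it takes over 72 s, if anything falls off the work surface, if the arm or the gripper's body presses on something with over 40 N, if the wrist force passes 120 N, or if a joint passes its speed limit or range.

## Robot

A 6-joint arm with a two-finger parallel gripper is mounted at the origin on the work surface. World frame = base frame: x ahead of the robot, y to its left, z up, the work surface at z = 0. Lengths are in mm, angles in rad, forces in N, time in s.
With the tool pointing down it reaches from about 350 to 875 mm from the base axis. Payload 4.2 kg.
Tool frame: the origin (TCP) lies midway between the tips of the shut fingers; the grasp point (between the pads) lies 19 mm behind it; z points along the fingers, y is the direction in which the jaws open and shut (so a half turn about z gives the same grasp; the last joint's range is limited). The gripper opens to 85 mm and grips with 20 to 120 N. Pads are 22 mm wide; open, the fingers measure 114 mm over their backs; the gripper's body (76 mm by 85 mm) begins 54 mm behind the grasp point. The pads swing forward as they close: fully open they stand 13 mm farther back than shut.
Start: joints at [1.6, 0.385, 0.008, 0, -1.194, -0.259], TCP at [142.333, 608.556, 231.312] pointing down, gripper open.
Joint ranges: [-3.14, 3.14], [-1.21, 2.06], [-1.07, 1.41], [-3.16, 2.05], [-2.99, -0.16], [-3.1, 3.1]. Speed limits (rad/s): [2.79, 2.79, 3.14, 3.14, 3.14, 3.14].

## Interface

Orientations are given as a unit quaternion [x, y, z, w].
In Python, from bench import arm gives the robot as it stands.
- The arm moves only by the tool send_rows, never from a script. Its arguments are lists of equal length, an entry for each row: "translation": the shift along the tool's x, y, z in mm, a list of three; "dr": the turn, a rotation vector about the tool's x, y, z in degrees, a list of three; "grip": the finger opening in mm, from 0 to 85.4. In form: {"translation": [[dx, dy, dz], ...], "dr": [[ax, ay, az], ...], "grip": [grip, ...]}. A call has exactly 5 rows; each row shifts and turns the commanded pose from where the row before left it, along the tool's axes as they then stand; what a row does not reach is not made up. A row lasts 1/8 s, in which the tool goes at most 62.5 mm and 10.7 degrees, less where a joint would pass 70% of its speed; a pose out of reach is approached as far as the arm can. A call with a gripper value outside its range is refused whole. The fingers move at their own pace and stop on an object; the grip force is fixed at half the most. Time passes only in rows, so rows that do not move let the fingers close, or fill a call up. It gives the time, the measured TCP pose, the force and the opening at its end, in the units of the state.
- arm.read_state(): the state, without advancing time (a new reading comes with each control period).
- arm.get_image(name): name is "scene" or "top" or "wrist"; returns the picture (384x512x3 uint8, red, green, blue); there is no depth.
- arm.camera_info(name): a dict with "fx", "fy", "cx", "cy" (pixels), "cam_to_world" (4x4, takes a point from camera to world coordinates). Camera axes: x right, y down, z forward; pixel columns grow to the right and rows downward; lengths in mm; the calibration is good to about 2 mm. The wrist camera is an equidistant fisheye: a pixel r from the principal point sees the ray r / f radians off the axis. A picture is of the moment at which its call begins: read the wrist's pose just before it. camera_info takes no time and is no camera call; for the wrist camera it gives the pose at the moment of the call.
- arm.job_done(): hands the job in, once; it reports no verdict.
Trained networks look in the newest picture that a camera, given by its name, has taken for a name from the list of things; names that differ only in an ending like _2 or _b are one class to them, and where a whole thing is asked for, a point or a joint stands for the part that bears it (a point fixed in the world has none). Each returns a list of dicts, best first, with "confidence" (0 to 1); they miss things now and then, are a little off and sometimes report something else, mostly with a low value. They report only what shows in the picture. A call takes as long as a camera call. They do not tell look-alikes from the thing itself.
- arm.search_frame(thing, camera): "xyz" ([x, y, z] in mm, in world coordinates, good to about 4 mm: the middle of the surface that is visible of it).
- arm.place_of(thing, camera): "xyz" ([x, y, z] in mm, in world coordinates, good to about 4 mm: a listed point, or the origin of a listed thing).
The state is a dict: "clock": time; "joints": joint angles; "joint_vel": joint speeds; "joint_efforts": joint torques, N m; "position": TCP position; "ee_rot": TCP orientation; "contact_force": force on the tool from outside, world axes, zero at the start; "wrist_torque": the same for the moment, N m; "gripper_width": finger opening in mm.
Only numpy, scipy, OpenCV 4.12 (cv2) and the standard library are available. Lean on these libraries where they do the work, as an engineer would, in place of code of your own. Each camera call takes 0.05 s, during which the arm holds its last target.

## Working session

There is one attempt and no reset: what is moved stays moved. The work goes in short steps, Python scripts to look and compute and a tool call to move; the robot and the scene stay as the last step left them, time stands still between calls to the robot, and variables do not carry over. Pictures are saved under pics/ and viewed, and the job is handed in when it is done.

Besides the shell and the picture viewer there is one more tool, called by a JSON object that holds its "fn" and its "kwargs". send_rows: Moves the arm, as the interface text tells. Its arguments: {"type":"object","properties":{"translation":{"type":"array"},"dr":{"type":"array"},"grip":{"type":"array"}},"required":["translation","dr","grip"]}

```bash
ls; mkdir -p pics; python3 - <<'E'
from bench import arm
import cv2
print(arm.read_state())
for n in ["scene","top","wrist"]:
    im=arm.get_image(n); cv2.imwrite(f"pics/a_{n}.png",im[:,:,::-1])
    print(n,arm.camera_info(n))
E
```

```text
pics
{'clock': 0.0, 'joints': array([ 1.59961282e+00,  3.85560795e-01,  6.61764386e-03, -5.06000886e-04,
       -1.19399385e+00, -2.58584281e-01]), 'joint_vel': array([-0.00126984, -0.00216387, -0.00110396, -0.0001017 ,  0.00132642,
        0.00024602]), 'joint_efforts': array([-2.70071387e-04, -3.92284191e+01,  1.88407284e+01,  4.18643430e+00,
       -4.69420978e-03, -2.85169712e-06]), 'position': array([142.2007965 , 608.0052044 , 230.21478254]), 'ee_rot': array([ 9.93396799e-01, -1.14724009e-01, -7.94486376e-05,  1.09298172e-03]), 'contact_force': array([-0.84911029,  0.3720659 , -0.45109381]), 'wrist_torque': array([-0.03264516,  0.00958087,  0.02095654]), 'gripper_width': 85.19641709089612}
scene {'fx': 399.16580977697373, 'fy': 399.16580977697373, 'cx': 257.4867104176257, 'cy': 191.03050866977563, 'cam_to_world': array([[-7.64639912e-01,  4.57764300e-01, -4.53627216e-01,
         1.00896951e+03],
       [ 6.44362562e-01,  5.55148788e-01, -5.25934133e-01,
         5.66303091e+02],
       [ 1.10767289e-02, -6.94450624e-01, -7.19455097e-01,
         7.99615876e+02],
       [ 0.000
[... 305 characters left out ...]
1, -1.15277881e-02,  2.87908351e-03,
        -5.11149722e+00],
       [-1.42242476e-03, -1.24428186e-01, -9.92227596e-01,
         1.48902517e+03],
       [ 0.00000000e+00,  0.00000000e+00,  0.00000000e+00,
         1.00000000e+00]])}
wrist {'fx': 297.3186396354542, 'fy': 297.3186396354542, 'cx': 247.36382269424334, 'cy': 190.8806236942094, 'cam_to_world': array([[-2.27205666e-01, -9.35177282e-01, -2.71700268e-01,
         2.12553931e+02],
       [-9.73846697e-01,  2.18310836e-01,  6.29522847e-02,
         5.92015499e+02],
       [ 4.43566234e-04,  2.78897525e-01, -9.60320766e-01,
         3.72092730e+02],
       [ 0.00000000e+00,  0.00000000e+00,  0.00000000e+00,
         1.00000000e+00]])}
```

View pics/a_scene.png

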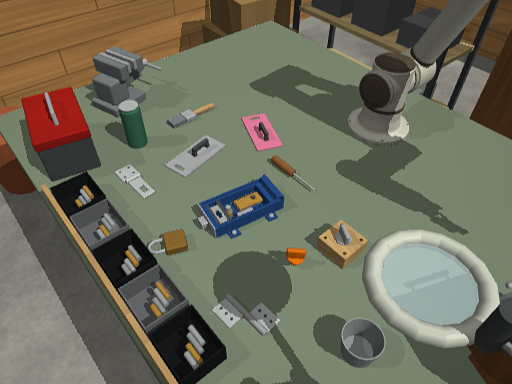

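View pics/a_top.png

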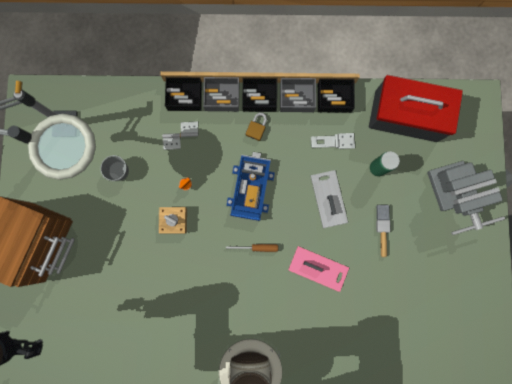

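View pics/a_wrist.png

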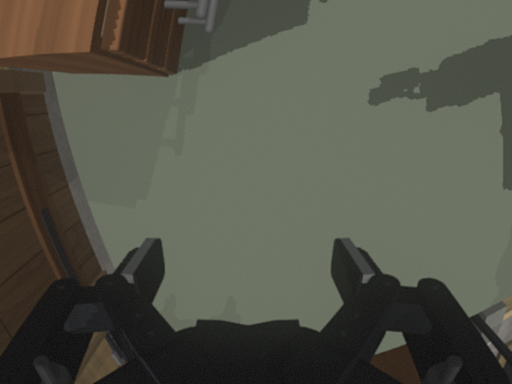

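```bash
python3 - <<'E'
from bench import arm
for cam in ["top","scene"]:
    for t in ["lock_case","case_recess","case_lip","keeper_rail","cover","cover_handle","cover_tongue","cover_end","cover_hole","thumbscrew","screw_tip","screw_block"]:
        r=arm.place_of(t,cam)
        print(cam,t,[(q['xyz'] if isinstance(q['xyz'],list) else [round(float(v),1) for v in q['xyz']],round(q['confidence'],2)) for q in r[:4]])
print(arm.read_state()['clock'])
E
```

```text
top lock_case [([587.8, 10.4, 3.7], 0.77)]
top case_recess [([584.1, 2.4, 35.3], 0.79)]
top case_lip [([500.8, 19.5, 45.4], 0.94)]
top keeper_rail []
top cover [([554.6, -255.8, 3.6], 0.89), ([326.3, -219.2, -0.2], 0.73)]
top cover_handle [([541.7, -260.6, 22.4], 0.96)]
top cover_tongue [([464.0, -272.5, 4.6], 0.75), ([477.6, 261.7, 9.8], 0.58)]
top cover_end [([291.9, -296.8, 1.9], 0.62), ([638.8, -232.9, 2.7], 0.56), ([624.7, -237.7, 6.6], 0.29)]
top cover_hole [([624.8, -239.7, 3.9], 0.87), ([291.3, -283.0, -0.4], 0.68)]
top thumbscrew [([592.8, 224.7, 30.4], 0.69), ([475.6, 260.5, 40.8], 0.47)]
top screw_tip [([475.4, 259.7, 6.2], 0.64), ([593.6, 221.8, -0.4], 0.53)]
top screw_block [([477.3, 258.2, 0.7], 0.95), ([625.0, -239.1, 6.0], 0.25)]
scene lock_case [([578.2, 6.9, 0.7], 0.94)]
scene case_recess [([587.1, 8.7, 28.9], 0.69)]
scene case_lip [([504.3, 13.8, 42.9], 0.8)]
scene keeper_rail [([643.3, 449.6, 6.0], 0.65), ([653.6, -4.2, 30.8], 0.58)]
scene cover [([554.8, -256.2, -2.9], 0.69), ([321.1, -219.8, 1.2], 0.59)]
scene cover_handle [([328.5, -207.6, 24.7], 0.83), ([544.0, -262.8, 25.0], 0.58)]
scene cover_tongue [([356.6, -134.6, 5.1], 0.87), ([467.6, -276.5, -2.6], 0.76), ([504.5, 16.2, 43.0], 0.27)]
scene cover_end [([292.9, -305.5, -2.0], 0.96), ([641.6, -231.2, -1.2], 0.79)]
scene cover_hole [([627.2, -238.5, 2.3], 0.93), ([298.4, -281.8, -1.1], 0.7)]
scene thumbscrew [([593.0, 220.0, 22.9], 0.69), ([472.0, 257.4, 37.8], 0.59)]
scene screw_tip [([595.3, 215.9, 1.7], 0.77), ([452.3, -430.3, 2.0], 0.73), ([474.1, 259.2, 12.9], 0.56)]
scene screw_block [([477.4, 257.8, -2.1], 0.75)]
1.35
```

{"fn": "send_rows", "kwargs": {"translation": [[25, 27, -1], [36, 38, -2], [40, 42, -2], [40, 42, -2], [40, 42, -2]], "dr": [[0, 0, 0], [0, 0, 0], [0, 0, 0], [0, 0, 0], [0, 0, 0]], "grip": [85, 85, 85, 85, 85]}}

```text
clock: 1.98
position: [275.7, 379.7, 240.7]
ee_rot: [0.993, -0.114, 0.0, -0.0]
contact_force: [1.3, 0.0, -0.1]
gripper_width: 85.3
```

{"fn": "send_rows", "kwargs": {"translation": [[40, 42, -2], [40, 42, -2], [40, 42, -2], [40, 42, -2], [40, 42, -2]], "dr": [[0, 0, 0], [0, 0, 0], [0, 0, 0], [0, 0, 0], [0, 0, 0]], "grip": [85, 85, 85, 85, 85]}}

```text
clock: 2.6
position: [422.7, 129.6, 250.9]
ee_rot: [0.993, -0.114, 0.001, -0.0]
contact_force: [0.9, 0.7, 1.1]
gripper_width: 85.2
```

{"fn": "send_rows", "kwargs": {"translation": [[40, 42, -2], [30, 32, -2], [18, 18, 0], [0, 0, 0], [0, 0, 0]], "dr": [[0, 0, 0], [0, 0, 0], [0, 0, 0], [0, 0, -5.7], [0, 0, 0]], "grip": [85, 85, 85, 85, 85]}}

```text
clock: 3.22
position: [486.8, 21.3, 254.3]
ee_rot: [0.998, -0.066, -0.0, -0.0]
contact_force: [0.3, 0.3, 0.0]
gripper_width: 84.8
```

```bash
cat > h.py <<'E'
import numpy as np, cv2
from scipy.spatial.transform import Rotation as Ro
from bench import arm
def st():
    s=arm.read_state(); R=Ro.from_quat(s['ee_rot']).as_matrix()
    print("t",round(s['clock'],2),"pos",s['position'].round(1),"yaw",round(np.degrees(np.arctan2(R[1,0],R[0,0])),2),"tilt xz",np.degrees(R[2,:2]).round(2),"F",s['contact_force'].round(1),"M",s['wrist_torque'].round(2),"w",round(s['gripper_width'],1),"j",s['joints'].round(2))
    return s,R
def proj_wrist(P,ci):
    T=ci['cam_to_world']; p=(np.asarray(P,float)-T[:3,3])@T[:3,:3]
    th=np.arctan2(np.hypot(p[...,0],p[...,1]),p[...,2]); ph=np.arctan2(p[...,1],p[...,0])
    return np.stack([ci['cx']+ci['fx']*th*np.cos(ph),ci['cy']+ci['fy']*th*np.sin(ph)],-1)
def proj_pin(P,ci):
    T=ci['cam_to_world']; p=(np.asarray(P,float)-T[:3,3])@T[:3,:3]
    return np.stack([ci['cx']+ci['fx']*p[...,0]/p[...,2],ci['cy']+ci['fy']*p[...,1]/p[...,2]],-1)
def unproj_wrist(uv,ci,z):
    uv=np.asarray(uv,float); T=ci['cam_to_world']
    d=(uv-[ci['cx'],ci['cy']])/ci['fx']; th=np.hypot(d[...,0],d[...,1]); k=np.where(th>1e-9,np.sin(th)/np.maximum(th,1e-9),1)
    r=np.stack([d[...,0]*k,d[...,1]*k,np.cos(th)],-1)@T[:3,:3].T
    s=(z-T[2,3])/r[...,2]
    return T[:3,3]+r*s[...,None]
def unproj_pin(uv,ci,z):
    uv=np.asarray(uv,float); T=ci['cam_to_world']
    r=np.stack([(uv[...,0]-ci['cx'])/ci['fx'],(uv[...,1]-ci['cy'])/ci['fy'],np.ones(uv.shape[:-1])],-1)@T[:3,:3].T
    s=(z-T[2,3])/r[...,2]
    return T[:3,3]+r*s[...,None]
def move_to(pos,yaw,s=None,R=None):
    "tool-frame translation to go to pos (before turn), and tool z turn"
    if s is None: s,R=st()
    d=R.T@(np.asarray(pos)-s['position'])
    y=np.degrees(np.arctan2(R[1,0],R[0,0]))
    dy=(yaw-y+180)%360-180
    print("tool shift",d.round(1),"|",round(float(np.linalg.norm(d)),1),"turn z",round(-dy,2))
def pl(t,cam,n=3):
    r=arm.place_of(t,cam)
    for q in r[:n]: print(cam,t,np.round(q['xyz'],1),round(q['confidence'],2))
E
python3 - <<'E'
from h import *
s,R=st()
ci=arm.camera_info("wrist"); im=arm.get_image("wrist")
import pickle; pickle.dump((ci,im),open("w1.pkl","wb"))
cv2.imwrite("pics/w1.png",cv2.resize(im[:,:,::-1],None,fx=1.5,fy=1.5,interpolation=cv2.INTER_CUBIC))
for t in ["lock_case","case_recess","case_lip","keeper_rail"]: pl(t,"wrist")
E
```

```text
t 3.23 pos [486.8  21.3 254.3] yaw -7.58 tilt xz [-0. -0.] F [0.3 0.3 0. ] M [-0.02 -0.06 -0.  ] w 84.8 j [ 0.38  0.13 -0.28 -0.   -1.16  1.06]
wrist lock_case [586.5   8.4  -1.4] 0.81
wrist lock_case [ 4.529e+02 -4.299e+02 -1.000e-01] 0.72
wrist case_recess [583.7   5.8  35.6] 0.69
wrist case_lip [501.5  18.3  42.5] 0.8
wrist keeper_rail [649.1  -5.9  26.6] 0.73
```

View pics/w1.png

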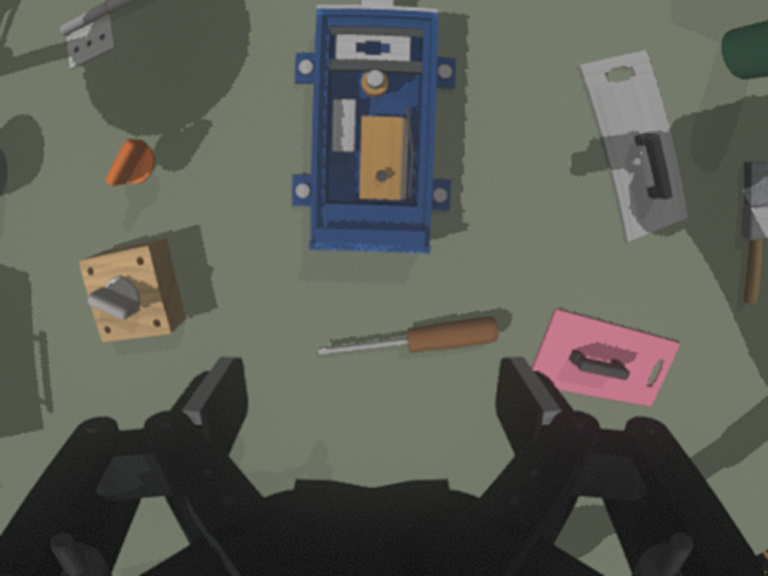

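```bash
python3 - <<'E'
import pickle,cv2
ci,im=pickle.load(open("w1.pkl","rb"))
c=im[0:175,190:310,::-1]
cv2.imwrite("pics/w1c.png",cv2.resize(c,None,fx=3.4,fy=3.4,interpolation=cv2.INTER_CUBIC))
c=im[30:170,380:470,::-1]
cv2.imwrite("pics/w1d.png",cv2.resize(c,None,fx=4,fy=4,interpolation=cv2.INTER_CUBIC))
E
```

```text
(no output)
```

View pics/w1c.png

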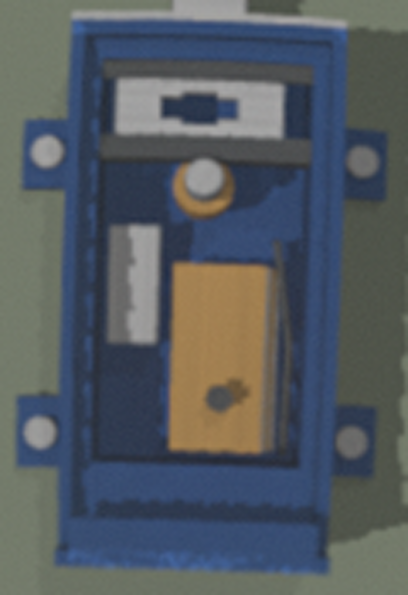

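View pics/w1d.png

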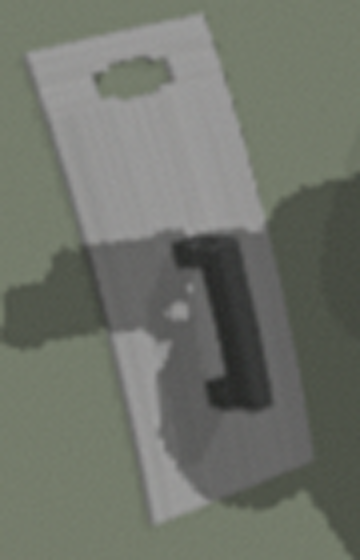

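```bash
python3 - <<'E'
from h import *
import pickle
from scipy.optimize import least_squares
ci,im=pickle.load(open("w1.pkl","rb"))
f=lambda p:np.array(p)/3.4+[190,0]-0.35
obs=[((73,25),(100,49,37)),((346,28),(100,-49,37)),((57,560),(-100,49,46)),((328,570),(-100,-49,46))]
uv=f([o[0] for o in obs]); M=np.array([o[1] for o in obs],float)
def tf(q,M):
    c,s=np.cos(q[2]),np.sin(q[2]); return np.stack([q[0]+c*M[:,0]-s*M[:,1],q[1]+s*M[:,0]+c*M[:,1],M[:,2]],-1)
r=least_squares(lambda q:(proj_wrist(tf(q,M),ci)-uv).ravel(),[585,8,-.13])
print(r.x,np.degrees(r.x[2]),r.fun.reshape(-1,2).round(2))
q=r.x
c,s=np.cos(q[2]),np.sin(q[2])
def inv(P): d=P[...,:2]-q[:2]; return np.stack([c*d[...,0]+s*d[...,1],-s*d[...,0]+c*d[...,1]],-1)
print("keeper slot ends,sq",inv(unproj_wrist(f([(160,106),(240,108),(200,108),(180,108),(222,108)]),ci,28)).round(1))
print("plunger top",inv(unproj_wrist(f([(205,177)]),ci,38)).round(1))
# overlay
def draw(pts,col,closed=True):
    uvs=(proj_wrist(tf(q,np.array(pts,float)),ci)-[190,0]+.35)*4
    cv2.polylines(big,[uvs.round().astype(int)],closed,col,1)
big=cv2.resize(im[0:145,190:310,::-1],None,fx=4,fy=4,interpolation=cv2.INTER_CUBIC)
big=cv2.resize(im[0:175,190:310,::-1],None,fx=4,fy=4,interpolation=cv2.INTER_CUBIC)
rect=lambda x0,x1,y,z:[(x0,-y,z),(x1,-y,z),(x1,y,z),(x0,y,z)]
draw(rect(-100,100,49,37),(0,0,255));draw(rect(-82,94,44,37),(0,255,255));draw(rect(-64,86,38,32),(0,255,0));draw(rect(-100,-82,49,46),(255,0,255));
draw([(68-6.5,-6.5,28),(68+6.5,-6.5,28),(68+6.5,6.5,28),(68-6.5,6.5,28)],(0,0,255))
cv2.imwrite("pics/w1o.png",big[:600])
E
```

```text
[ 5.86011610e+02  6.78675238e+00 -1.60836016e-01] -9.215224892933113 [[-0.53 -2.26]
 [ 0.35 -0.67]
 [-0.65  1.64]
 [ 0.76  1.03]]
keeper slot ends,sq [[ 67.6  16.7]
 [ 67.7 -12. ]
 [ 67.2   2.3]
 [ 67.    9.5]
 [ 67.5  -5.6]]
plunger top [[39.  -0.2]]
```

View pics/w1o.png

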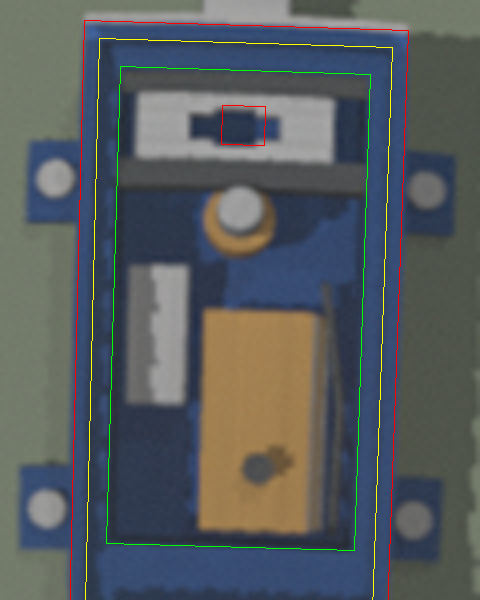

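```bash
cat > fit.py <<'E'
from h import *
import pickle
from scipy.optimize import least_squares
def tf(q,M):
    M=np.asarray(M,float);c,s=np.cos(q[2]),np.sin(q[2]); return np.stack([q[0]+c*M[:,0]-s*M[:,1],q[1]+s*M[:,0]+c*M[:,1],M[:,2]],-1)
def inv(q,P):
    c,s=np.cos(q[2]),np.sin(q[2]); d=P[...,:2]-np.asarray(q[:2]); return np.stack([c*d[...,0]+s*d[...,1],-s*d[...,0]+c*d[...,1]],-1)
def edge_pts(ch,ci,q,segs,half=7,n=30,proj=proj_wrist):
    "segs: (A,B,outward normal 2d in model) ; subpixel max-gradient along normal. returns residuals(mm) per seg"
    out=[]
    g=cv2.GaussianBlur(ch.astype(np.float32),(0,0),0.8)
    for A,B,nrm in segs:
        A=np.array(A,float);B=np.array(B,float)
        t=np.linspace(0.05,0.95,n)[:,None]; P=A+(B-A)*t
        d=np.arange(-half,half+.01,.25)
        Q=P[:,None,:]+np.append(nrm,0)[None,None,:]*d[None,:,None]
        uv=proj(tf(q,Q.reshape(-1,3)),ci).reshape(len(P),len(d),2).astype(np.float32)
        v=cv2.remap(g,uv[...,0],uv[...,1],cv2.INTER_LINEAR)
        gr=np.gradient(v,axis=1)
        out.append((P,nrm,d,gr))
    return out
def fit(ch,ci,q,segs,signs,half=7,iters=4,proj=proj_wrist,verbose=True,free=3):
    q=np.array(q,float)
    for it in range(iters):
        rows=[];rhs=[];info=[]
        for (P,nrm,d,gr),sg in zip(edge_pts(ch,ci,q,segs,half,proj=proj),signs):
            k=np.argmax(gr*sg,axis=1); e=d[k]
            med=np.median(e); ok=np.abs(e-med)<2.0
            info.append((round(float(med),2),round(float(e[ok].std()),2),int(ok.sum())))
            for p,ee in zip(P[ok],e[ok]):
                rows.append([nrm[0],nrm[1],-nrm[0]*p[1]+nrm[1]*p[0]]);rhs.append(ee)
        x=np.linalg.lstsq(np.array(rows),np.array(rhs),rcond=None)[0]
        c,s=np.cos(q[2]),np.sin(q[2])
        q[0]+=c*x[0]-s*x[1];q[1]+=s*x[0]+c*x[1];q[2]+=x[2]
        half=max(3,half*.7)
    if verbose: print("q",q[:2].round(2),"yaw",np.degrees(q[2]).round(2),info)
    return q
E
python3 - <<'E'
from fit import *
ci,im=pickle.load(open("w1.pkl","rb"))
f=im.astype(float); ch=f[:,:,2]-f[:,:,0]   # blue-red
segs=[((-80,49,37),(95,49,37),(0,1)),((-80,-49,37),(95,-49,37),(0,-1)),((-100,-45,46),(-100,45,46),(-1,0)),((-64,-36,32),(-64,36,32),(-1,0)),]
for name,sel in [("sides",[0,1]),("sides+lip",[0,1,2])]:
    q=fit(ch,ci,[586,6.8,-.145],[segs[i] for i in sel],[-1]*len(sel))
big=cv2.resize(im[0:175,190:310,::-1],None,fx=4,fy=4,interpolation=cv2.INTER_CUBIC)
def draw(pts,col,closed=True):
    uvs=(proj_wrist(tf(q,np.array(pts,float)),ci)-[190,0]+.35)*4
    cv2.polylines(big,[uvs.round().astype(int)],closed,col,1)
rect=lambda x0,x1,y,z:[(x0,-y,z),(x1,-y,z),(x1,y,z),(x0,y,z)]
draw(rect(-100,100,49,37),(0,0,255));draw(rect(-82,94,44,37),(0,255,255));draw(rect(-64,86,38,32),(0,255,0));draw(rect(-100,-82,49,46),(255,0,255));
draw([(68-6.5,-6.5,28),(68+6.5,-6.5,28),(68+6.5,6.5,28),(68-6.5,6.5,28)],(0,0,255))
draw(rect(33,47,7,38),(255,255,255))
cv2.imwrite("pics/w1o2.png",big[:350]); cv2.imwrite("pics/w1o3.png",big[350:])
E
```

```text
q [586.02   6.93] yaw -9.45 [(0.0, 0.41, 27), (0.0, 0.41, 30)]
q [585.91   6.92] yaw -9.37 [(0.0, 0.39, 27), (0.0, 0.48, 30), (0.0, 0.43, 30)]
```

View pics/w1o2.png

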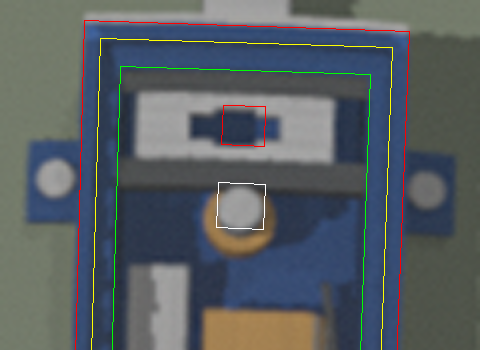

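View pics/w1o3.png

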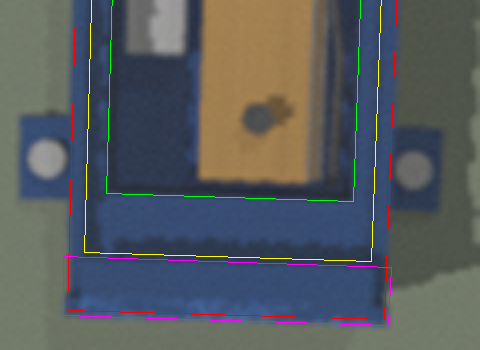

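```bash
python3 - <<'E'
from fit import *
ci,im=pickle.load(open("w1.pkl","rb"))
f=im.astype(float); ch=f[:,:,1]*2-f[:,:,0]-f[:,:,2]
segs=[((-90,42,4),(90,42,4),(0,1)),((-90,-42,4),(90,-42,4),(0,-1)),((-90,-42,4),(-90,42,4),(-1,0)),((90,-42,4),(90,42,4),(1,0))]
q=fit(ch,ci,[555,-256,np.radians(14.5)],segs,[1]*4,half=9,iters=6)
big=cv2.resize(im[30:170,380:470,::-1],None,fx=4,fy=4,interpolation=cv2.INTER_CUBIC)
def draw(pts,col,closed=True):
    uvs=(proj_wrist(tf(q,np.array(pts,float)),ci)-[380,30]+.35)*4
    cv2.polylines(big,[uvs.round().astype(int)],closed,col,1)
draw([s[0] for s in (segs[0],)]+[(90,42,4),(90,-42,4),(-90,-42,4)],(0,0,255))
draw([(-54,6,34),(10,6,34),(10,-6,34),(-54,-6,34)],(0,255,255))
draw([(65,10,4),(79,10,4),(79,-10,4),(65,-10,4)],(0,255,0))
cv2.imwrite("pics/w1q.png",big)
h=tf(q,[(-12,0,26),(72,0,4)]);print(h)
move_to((h[0][0],h[0][1],250),np.degrees(q[2]))
E
```

```text
q [ 555.15 -252.77] yaw 12.94 [(1.0, 0.46, 30), (1.0, 0.59, 28), (0.0, 0.41, 30), (0.0, 0.43, 30)]
[[ 543.4552252  -255.45538396   26.        ]
 [ 625.32275186 -236.64825556    4.        ]]
t 3.48 pos [486.6  22.  254.4] yaw -7.46 tilt xz [ 0.01 -0.01] F [ 0.8 -0.4  0.3] M [0.01 0.   0.  ] w 84.6 j [ 0.38  0.13 -0.28  0.   -1.16  1.06]
tool shift [ 92.4 267.8   4.4] | 283.3 turn z -20.4
```

View pics/w1q.png

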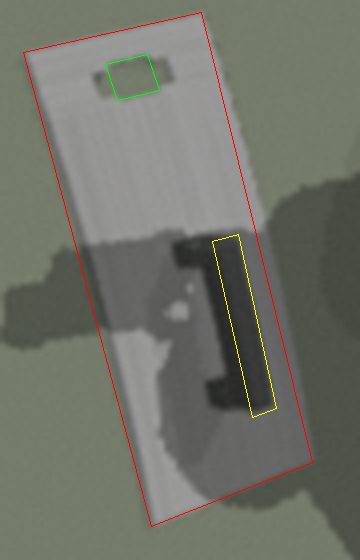

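{"fn": "send_rows", "kwargs": {"translation": [[14, 40, 0], [18.4, 53.5, 6], [18.4, 53.5, 8], [18.4, 53.5, 8], [18.4, 53.5, 8]], "dr": [[0, 0, 0], [0, 0, 0], [0, 0, 0], [0, 0, 0], [0, 0, 0]], "grip": [85, 85, 85, 85, 85]}}

```text
clock: 4.1
position: [541.0, -243.0, 224.2]
ee_rot: [0.998, -0.065, 0.0, 0.0]
contact_force: [0.9, 0.8, 0.1]
gripper_width: 85.0
```

{"fn": "send_rows", "kwargs": {"translation": [[4.8, 13.8, 15], [0, 0, 20], [0, 0, 20], [0, 0, 10], [0, 0, 0]], "dr": [[0, 0, -5], [0, 0, -10], [0, 0, -5.4], [0, 0, 0], [0, 0, 0]], "grip": [85, 85, 85, 85, 85]}}

```text
clock: 4.72
position: [543.4, -255.5, 158.9]
ee_rot: [0.994, 0.112, -0.001, -0.0]
contact_force: [0.8, 0.4, 1.3]
gripper_width: 85.0
```

```bash
python3 - <<'E'
from fit import *
s,R=st()
ci=arm.camera_info("wrist"); im=arm.get_image("wrist")
pickle.dump((ci,im),open("w2.pkl","wb"))
f=im.astype(float); ch=f[:,:,1]*2-f[:,:,0]-f[:,:,2]
segs=[((-90,42,4),(90,42,4),(0,1)),((-90,-42,4),(90,-42,4),(0,-1)),((-90,-42,4),(-90,42,4),(-1,0)),((90,-42,4),(90,42,4),(1,0))]
q=fit(ch,ci,[555,-253,np.radians(13)],[segs[i] for i in (0,1,3)],[1]*3,half=9,iters=6)
big=im[:,:,::-1].copy(); big=cv2.resize(big,None,fx=1.5,fy=1.5)
def draw(pts,col,closed=True):
    uvs=(proj_wrist(tf(q,np.array(pts,float)),ci)+.35)*1.5
    cv2.polylines(big,[uvs.round().astype(int)],closed,col,1)
draw([(-90,42,4),(90,42,4),(90,-42,4),(-90,-42,4)],(0,0,255))
draw([(-54,6,34),(10,6,34),(10,-6,34),(-54,-6,34)],(0,255,255))
draw([(65,10,4),(79,10,4),(79,-10,4),(65,-10,4)],(0,255,0))
cv2.imwrite("pics/w2.png",big)
h=tf(q,[(-12,0,26),(72,0,4)]);print(h)
move_to((h[0][0],h[0][1],9),np.degrees(q[2]),s,R)
E
```

```text
t 4.72 pos [ 543.4 -255.5  158.9] yaw 12.88 tilt xz [-0.07 -0.02] F [0.8 0.4 1.3] M [-0.01  0.04 -0.02] w 85.0 j [-0.17  0.4  -0.16  0.   -1.01  1.97]
q [ 555.06 -254.98] yaw 13.12 [(0.25, 0.35, 30), (0.25, 0.36, 30), (0.0, 0.3, 30)]
[[ 543.37031529 -257.69892744   26.        ]
 [ 625.17783987 -238.63249302    4.        ]]
tool shift [ -0.3   2.1 149.9] | 149.9 turn z -0.24
```

View pics/w2.png

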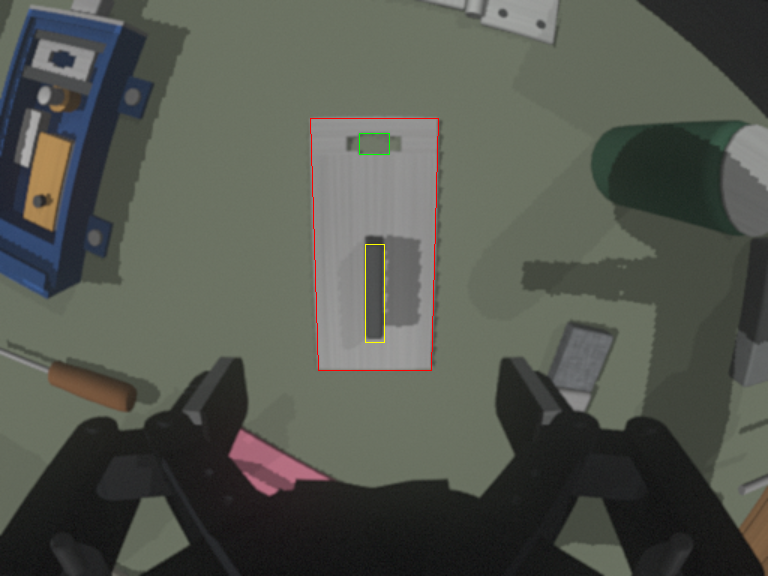

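{"fn": "send_rows", "kwargs": {"translation": [[0, 2.1, 20], [0, 0, 35], [0, 0, 40], [0, 0, 30], [0, 0, 15]], "dr": [[0, 0, -0.2], [0, 0, 0], [0, 0, 0], [0, 0, 0], [0, 0, 0]], "grip": [85, 85, 85, 60, 40]}}

```text
clock: 5.4
position: [544.1, -257.8, 18.6]
ee_rot: [0.993, 0.114, -0.0, -0.0]
contact_force: [0.2, 0.1, -0.3]
gripper_width: 51.4
```

{"fn": "send_rows", "kwargs": {"translation": [[0, 0, 8], [0, 0, 0], [0, 0, 0], [0, 0, 0], [0, 0, 0]], "dr": [[0, 0, 0], [0, 0, 0], [0, 0, 0], [0, 0, 0], [0, 0, 0]], "grip": [30, 10, 5, 5, 5]}}

```text
clock: 6.02
position: [544.6, -257.9, 12.1]
ee_rot: [0.993, 0.114, 0.001, 0.0]
contact_force: [0.1, 1.0, 1.7]
gripper_width: 10.7
```

{"fn": "send_rows", "kwargs": {"translation": [[0, 0, 0], [0, 0, 0], [0, 0, 0], [0, 0, 0], [0, 0, -5]], "dr": [[0, 0, 0], [0, 0, 0], [0, 0, 0], [0, 0, 0], [0, 0, 0]], "grip": [5, 5, 5, 5, 5]}}

```text
clock: 6.65
position: [542.4, -257.5, 14.9]
ee_rot: [0.993, 0.114, -0.002, -0.001]
contact_force: [-0.1, 0.2, -4.8]
gripper_width: 10.3
```

```bash
python3 - <<'E'
from h import *
st()
E
```

```text
t 6.65 pos [ 542.4 -257.5   14.9] yaw 13.08 tilt xz [-0.18 -0.12] F [-0.1  0.2 -4.8] M [-0.01  0.04  0.  ] w 10.3 j [-0.17  0.58 -0.29 -0.   -0.71  1.97]
```

{"fn": "send_rows", "kwargs": {"translation": [[0, 0, -10], [0, 0, -20], [0, 0, -30], [0, 0, -30], [0, 0, -15]], "dr": [[0, 0, 0], [0, 0, 0], [0, 0, 0], [0, 0, 0], [0, 0, 0]], "grip": [5, 5, 5, 5, 5]}}

```text
clock: 7.28
position: [544.2, -258.0, 122.8]
ee_rot: [0.993, 0.114, 0.001, 0.0]
contact_force: [-0.1, 0.8, -5.2]
gripper_width: 10.7
```

```bash
python3 - <<'E'
from fit import *
s,R=st()
ci=arm.camera_info("wrist"); im=arm.get_image("wrist")
pickle.dump((ci,im,s),open("w3.pkl","wb"))
f=im.astype(float); ch=f[:,:,1]*2-f[:,:,0]-f[:,:,2]
z=s['position'][2]-11.5
segs=[((-40,42,4),(90,42,4),(0,1)),((-40,-42,4),(90,-42,4),(0,-1)),((90,-42,4),(90,42,4),(1,0))]
segs=[((a[0],a[1],z+4),(b[0],b[1],z+4),n) for a,b,n in segs]
q0=[s['position'][0]+11*np.cos(.228),s['position'][1]+11*np.sin(.228),np.radians(13)]
q=fit(ch,ci,q0,segs,[1]*3,half=9,iters=6)
big=im[:,:,::-1].copy(); big=cv2.resize(big,None,fx=1.5,fy=1.5)
def draw(pts,col,closed=True):
    P=np.array(pts,float);P[:,2]+=z
    uvs=(proj_wrist(tf(q,P),ci)+.35)*1.5
    cv2.polylines(big,[uvs.round().astype(int)],closed,col,1)
draw([(-90,42,4),(90,42,4),(90,-42,4),(-90,-42,4)],(0,0,255))
draw([(-54,6,34),(10,6,34),(10,-6,34),(-54,-6,34)],(0,255,255))
draw([(65,10,4),(79,10,4),(79,-10,4),(65,-10,4)],(0,255,0))
cv2.imwrite("pics/w3.png",big)
print("TCP in cover",inv(q,s['position']),"yaw diff",np.degrees(q[2]-np.arctan2(R[1,0],R[0,0])))
E
```

```text
t 7.28 pos [ 544.2 -258.   122.8] yaw 13.12 tilt xz [0.1  0.04] F [-0.1  0.8 -5.2] M [ 0.01 -0.   -0.02] w 10.7 j [-0.17  0.44 -0.2  -0.   -0.93  1.97]
q [ 554.6  -255.97] yaw 13.26 [(-0.38, 0.17, 30), (-0.25, 0.15, 29), (0.0, 0.13, 30)]
TCP in cover [-10.55993142   0.37659311] yaw diff 0.13581622034643273
```

View pics/w3.png

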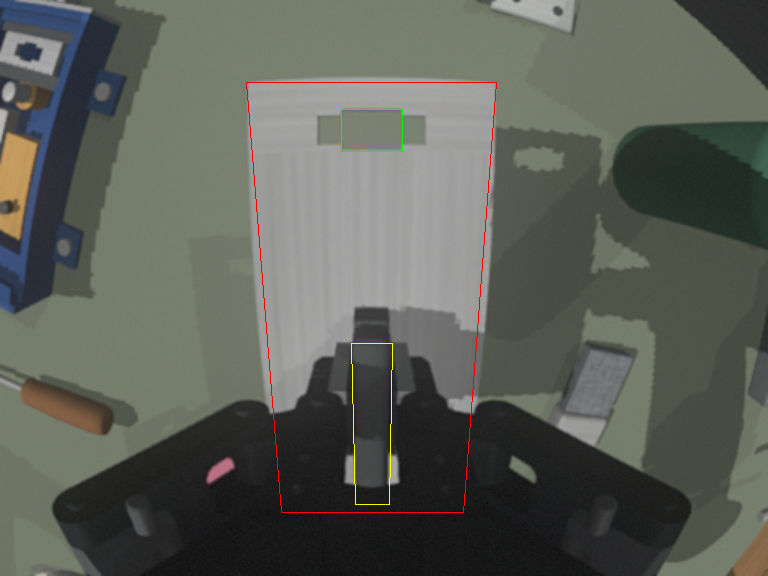

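```bash
python3 - <<'E'
from fit import *
ci,im,s=pickle.load(open("w3.pkl","rb"))
f=im.astype(float); ch=f[:,:,1]*2-f[:,:,0]-f[:,:,2]
g=cv2.GaussianBlur(ch.astype(np.float32),(0,0),.8)
segs=[((-35,42,4),(88,42,4),(0,1)),((-35,-42,4),(88,-42,4),(0,-1)),((90,-40,4),(90,40,4),(1,0))]
def pose(p,P):
    return Ro.from_euler('ZYX',[p[3],p[4],p[5]]).apply(P)+p[:3]
d=np.arange(-4,4.01,.2)
def res(p,half=4):
    out=[]
    for A,B,n in segs:
        A=np.array(A,float);B=np.array(B,float);P=A+(B-A)*np.linspace(0,1,40)[:,None]
        Q=P[:,None,:]+np.append(n,0)*d[None,:,None]
        uv=proj_wrist(pose(p,Q.reshape(-1,3)),ci).reshape(40,len(d),2).astype(np.float32)
        v=cv2.remap(g,uv[...,0],uv[...,1],cv2.INTER_LINEAR)
        gr=np.gradient(v,axis=1); k=gr.argmax(1)
        out.append((P,np.array([uv[i,k[i]] for i in range(40)])))
    return np.concatenate([o[0] for o in out]),np.concatenate([o[1] for o in out]),np.repeat([1,1,0],40)
p=np.array([554.6,-256,110.8,np.radians(13.2),0,0])
for it in range(5):
    P,uv,side=res(p)
    def fun(x):
        o=proj_wrist(pose(x,P),ci)-uv
        # normal component: side -> image perpendicular ~ col ; end -> row
        return np.where(side==1,o[:,0],o[:,1])
    r=least_squares(fun,p,loss='soft_l1',f_scale=.3); p=r.x
J=r.jac; cov=np.linalg.inv(J.T@J)*.3**2
print(p[:3].round(2),np.degrees(p[3:]).round(2),"sd",np.sqrt(np.diag(cov)).round(3),np.abs(r.fun).mean())
T=s['position']; print("TCP in cover",Ro.from_euler('ZYX',p[3:]).inv().apply(T-p[:3]))
E
```

```text
[ 554.74 -255.96  110.01] [13.23 -0.05  0.46] sd [0.042 0.062 0.149 0.001 0.003 0.007] 0.263154523829557
TCP in cover [-10.69732716   0.49329664  12.77401783]
```

```bash
cat > lk.py <<'E'
from fit import *
L=np.array([585.9,7.2,np.radians(-9.37)])
C=np.array([-10.7,0,12.4])
def lockw(p): return tf(L,[p])[0]
def lkpos(P): return np.append(inv(L,np.asarray(P)),P[2])
def target(xt,zt,th,y=0,C=C):
    th=np.radians(th); a=C[0]+90; b=C[2]
    return lockw((xt+a*np.cos(th)-b*np.sin(th),y,zt+a*np.sin(th)+b*np.cos(th)))
def Rt(th,yaw=-9.37):
    # tool rotation: down, yaw, then pitch about tool y
    R0=Ro.from_euler('z',yaw,degrees=True)*Ro.from_euler('x',180,degrees=True)
    return R0*Ro.from_euler('y',th,degrees=True)
def go(pos,Rtar=None):
    s,R=st()
    d=R.T@(np.asarray(pos)-s['position']); rv=np.zeros(3)
    if Rtar is not None: rv=(Ro.from_matrix(R).inv()*Rtar).as_rotvec(degrees=True)
    print(" shift(tool axes now)",d.round(1),round(float(np.linalg.norm(d)),1),"rotvec",rv.round(2),"lock pos now",lkpos(s['position']).round(1))
def toe():
    s,R=st(); x=R@np.array([-90-C[0],0,C[2]]) # cover z = -tool z
    t=lkpos(s['position']+x); print("toe in lock",t.round(1)); 
    e=lkpos(s['position']+R@np.array([90-C[0],0,C[2]])); print("end in lock",e.round(1))
E
python3 - <<'E'
from lk import *
go(np.append(target(-74,70,12)[:2],125),Rt(0)); print(target(-74,70,12),target(-74,34,12),target(-94,33,12))
E
```

```text
t 7.33 pos [ 544.9 -258.3  124.3] yaw 13.14 tilt xz [0.2  0.11] F [ 1.1  1.  -2.9] M [-0.09 -0.09 -0.01] w 10.8 j [-0.17  0.44 -0.19  0.   -0.93  1.97]
 shift(tool axes now) [ 101.2 -248.8   -0.9] 268.6 rotvec [ 0.07 -0.22 22.51] lock pos now [   2.8 -268.6  124.3]
[586.87580409   7.03898157  98.61642733] [586.87580409   7.03898157  62.61642733] [567.14265321  10.29516901  61.61642733]
```

{"fn": "send_rows", "kwargs": {"translation": [[10, -25, 0], [16, -40, 0], [20, -49, 0], [20, -49, 0], [16, -40, 0]], "dr": [[0, 0, 0], [0, 0, 0], [0, 0, 0], [0, 0, 0], [0, 0, 0]], "grip": [5, 5, 5, 5, 5]}}

```text
clock: 7.95
position: [576.9, -39.7, 119.9]
ee_rot: [0.993, 0.115, -0.001, -0.0]
contact_force: [0.7, -0.5, -6.3]
gripper_width: 10.8
```

{"fn": "send_rows", "kwargs": {"translation": [[14, -34, 0], [5, -12, 0], [0, 0, 0], [0, 0, 0], [0, 0, 0]], "dr": [[0, 0, 4], [0, 0, 8], [0, 0, 8], [0, 0, 2.5], [0, 0, 0]], "grip": [5, 5, 5, 5, 5]}}

```text
clock: 8.57
position: [585.7, 7.3, 119.9]
ee_rot: [0.997, -0.082, -0.001, 0.0]
contact_force: [-0.0, -0.3, -5.4]
gripper_width: 10.7
```

```bash
python3 - <<'E'
from lk import *
go(np.append(target(-74,70,12)[:2],125),Rt(0))
im=arm.get_image("scene"); cv2.imwrite("pics/s1.png",cv2.resize(im[120:260,150:330,::-1],None,fx=4,fy=4))
E
```

```text
t 8.57 pos [585.7   7.3 119.9] yaw -9.35 tilt xz [-0.15  0.04] F [-0.  -0.3 -5.4] M [-0.03  0.07  0.02] w 10.7 j [ 0.29  0.42 -0.24 -0.   -0.91  1.12]
 shift(tool axes now) [ 1.2  0.1 -5.1] 5.2 rotvec [0.04 0.15 0.02] lock pos now [-2.000e-01  1.000e-01  1.199e+02]
```

View pics/s1.png

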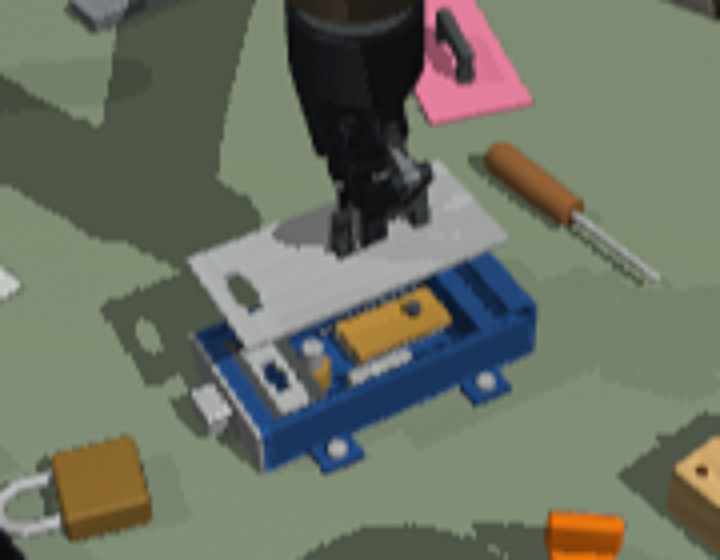

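{"fn": "send_rows", "kwargs": {"translation": [[0, 0, 0], [0, 0, 0], [0, 0, 0], [0, 0, 0], [0, 0, 0]], "dr": [[0, 4, 0], [0, 6, 0], [0, 2, 0], [0, 0, 0], [0, 0, 0]], "grip": [5, 5, 5, 5, 5]}}

```text
clock: 9.25
position: [587.1, 7.4, 121.4]
ee_rot: [0.991, -0.081, 0.104, 0.008]
contact_force: [0.5, 0.5, -4.5]
gripper_width: 10.6
```

```bash
python3 - <<'E'
from lk import *
go(target(-74,55,12),Rt(12)); go(target(-74,34,12),Rt(12)); toe()
E
```

```text
t 9.25 pos [587.1   7.4 121.4] yaw -9.37 tilt xz [11.9 -0. ] F [ 0.5  0.5 -4.5] M [ 0.11  0.78 -0.03] w 10.6 j [ 0.34  0.34 -0.46  0.18 -0.6   0.93]
 shift(tool axes now) [-8.   0.4 36.9] 37.8 rotvec [-0.    0.01  0.  ] lock pos now [  1.1   0.4 121.4]
t 9.25 pos [587.1   7.4 121.4] yaw -9.37 tilt xz [11.9 -0. ] F [ 0.5  0.5 -4.5] M [ 0.11  0.78 -0.03] w 10.6 j [ 0.34  0.34 -0.46  0.18 -0.6   0.93]
 shift(tool axes now) [-12.3   0.4  57.5] 58.8 rotvec [-0.    0.01  0.  ] lock pos now [  1.1   0.4 121.4]
t 9.25 pos [587.1   7.4 121.4] yaw -9.37 tilt xz [11.9 -0. ] F [ 0.5  0.5 -4.5] M [ 0.11  0.78 -0.03] w 10.6 j [ 0.34  0.34 -0.46  0.18 -0.6   0.93]
toe in lock [-73.9   0.3  92.8]
end in lock [102.2   0.4 130.2]
```

{"fn": "send_rows", "kwargs": {"translation": [[-2, 0.4, 8], [-4, 0, 16], [-4, 0, 16], [-1, 0, 7], [0, 0, 0]], "dr": [[0, 0, 0], [0, 0, 0], [0, 0, 0], [0, 0, 0], [0, 0, 0]], "grip": [5, 5, 5, 5, 5]}}

```text
clock: 9.88
position: [585.6, 7.0, 72.3]
ee_rot: [0.991, -0.081, 0.104, 0.009]
contact_force: [-0.8, 0.2, -5.8]
gripper_width: 10.7
```

```bash
python3 - <<'E'
from lk import *
toe()
ci=arm.camera_info("wrist")
w=arm.get_image("wrist"); 
im=arm.get_image("scene"); cv2.imwrite("pics/s2.png",cv2.resize(im[150:250,180:310,::-1],None,fx=6,fy=6,interpolation=cv2.INTER_CUBIC))
big=cv2.resize(w[:,:,::-1],None,fx=1.5,fy=1.5)
def draw(pts,col,closed=True):
    uvs=(proj_wrist(tf(L,np.array(pts,float)),ci)+.35)*1.5
    cv2.polylines(big,[uvs.round().astype(int)],closed,col,1)
rect=lambda x0,x1,y,z:[(x0,-y,z),(x1,-y,z),(x1,y,z),(x0,y,z)]
draw(rect(-100,100,49,37),(0,0,255))
cv2.imwrite("pics/w4.png",big)
E
```

```text
t 9.88 pos [585.6   7.   72.3] yaw -9.36 tilt xz [11.84  0.04] F [-0.8  0.2 -5.8] M [0.14 0.77 0.01] w 10.7 j [ 0.33  0.4  -0.53  0.22 -0.47  0.88]
toe in lock [-75.3  -0.3  43.8]
end in lock [100.8  -0.3  81. ]
```

View pics/s2.png

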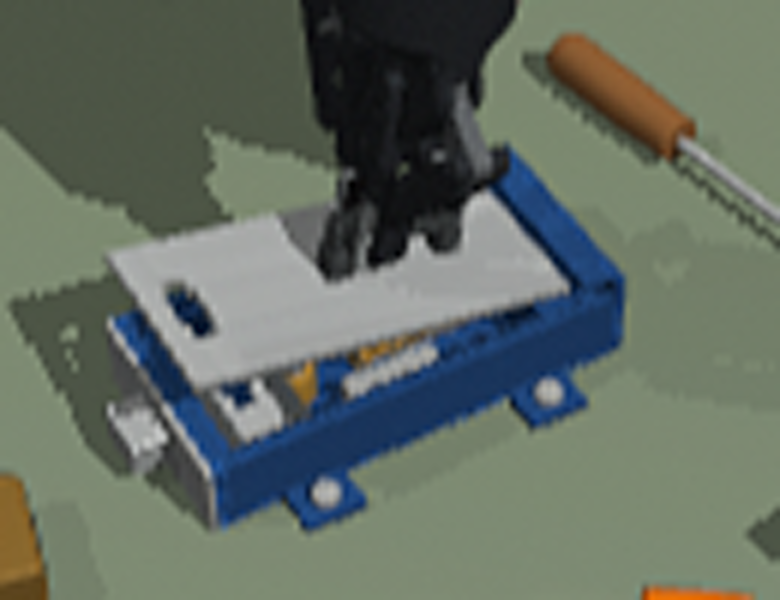

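View pics/w4.png

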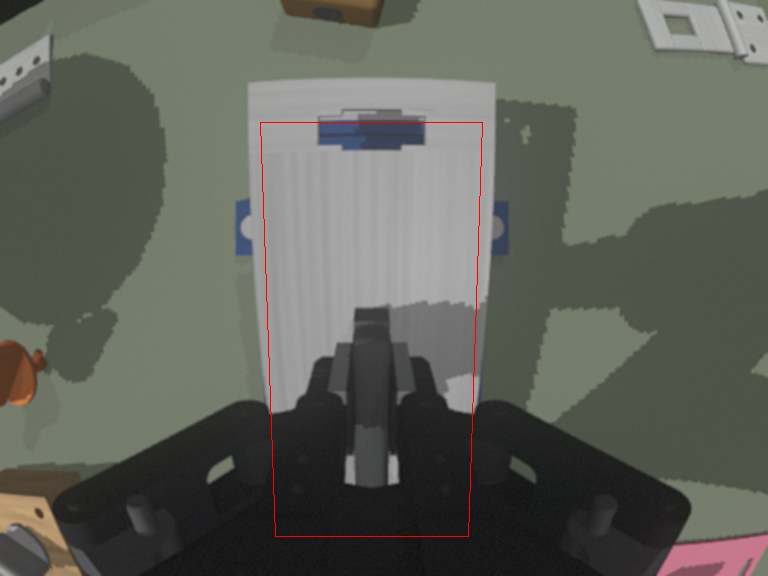

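```bash
python3 - <<'E'
from lk import *
go(target(-75,34.5,12),Rt(12)); go(target(-97,33,12),Rt(12))
E
```

```text
t 9.97 pos [586.3   7.3  73.5] yaw -9.36 tilt xz [11.97 -0.02] F [ 0.3 -0.3 -4.8] M [0.13 0.72 0.01] w 10.5 j [ 0.33  0.4  -0.53  0.22 -0.47  0.88]
 shift(tool axes now) [-2.6  0.1 10.1] 10.4 rotvec [-0.02 -0.06  0.01] lock pos now [ 0.4  0.1 73.5]
t 9.97 pos [586.3   7.3  73.5] yaw -9.36 tilt xz [11.97 -0.02] F [ 0.3 -0.3 -4.8] M [0.13 0.72 0.01] w 10.5 j [ 0.33  0.4  -0.53  0.22 -0.47  0.88]
 shift(tool axes now) [-24.4   0.1   7. ] 25.4 rotvec [-0.02 -0.06  0.01] lock pos now [ 0.4  0.1 73.5]
```

{"fn": "send_rows", "kwargs": {"translation": [[-0.5, 0, 3], [-1, 0, 4], [-0.5, 0, 2.5], [0, 0, 0], [0, 0, 0]], "dr": [[0, 0, 0], [0, 0, 0], [0, 0, 0], [0, 0, 0], [0, 0, 0]], "grip": [5, 5, 5, 5, 5]}}

```text
clock: 10.6
position: [585.8, 7.2, 63.4]
ee_rot: [0.991, -0.081, 0.104, 0.009]
contact_force: [-0.3, 0.3, -5.6]
gripper_width: 10.7
```

```bash
python3 - <<'E'
from lk import *
toe();go(target(-97,33,12),Rt(12))
im=arm.get_image("scene"); cv2.imwrite("pics/s3.png",cv2.resize(im[150:250,180:310,::-1],None,fx=6,fy=6,interpolation=cv2.INTER_CUBIC))
E
```

```text
t 10.6 pos [585.8   7.2  63.4] yaw -9.36 tilt xz [11.92 -0.  ] F [-0.3  0.3 -5.6] M [0.09 0.78 0.03] w 10.7 j [ 0.33  0.41 -0.54  0.23 -0.44  0.87]
toe in lock [-75.1  -0.1  34.8]
end in lock [ 1.009e+02 -1.000e-01  7.220e+01]
t 10.6 pos [585.8   7.2  63.4] yaw -9.36 tilt xz [11.92 -0.  ] F [-0.3  0.3 -5.6] M [0.09 0.78 0.03] w 10.7 j [ 0.33  0.41 -0.54  0.23 -0.44  0.87]
 shift(tool axes now) [-21.8  -0.1  -2.8] 22.0 rotvec [-0.01 -0.01  0.01] lock pos now [-0.1 -0.1 63.4]
```

View pics/s3.png

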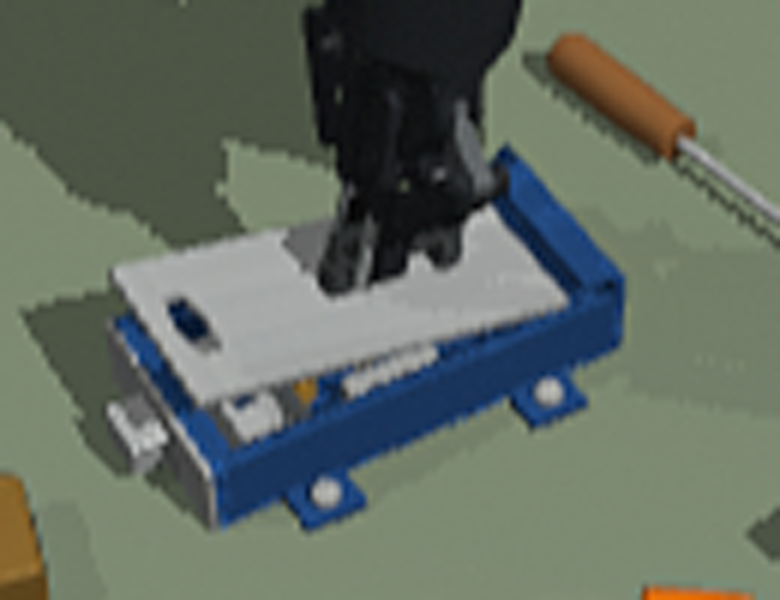

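{"fn": "send_rows", "kwargs": {"translation": [[-4, 0, -0.5], [-5, 0, -0.6], [-4, 0, -0.5], [-3, 0, -0.4], [-2, 0, -0.3]], "dr": [[0, 0, 0], [0, 0, 0], [0, 0, 0], [0, 0, 0], [0, 0, 0]], "grip": [5, 5, 5, 5, 5]}}

```text
clock: 11.28
position: [567.6, 10.1, 61.9]
ee_rot: [0.991, -0.081, 0.104, 0.009]
contact_force: [-0.0, -0.4, -5.8]
gripper_width: 10.9
```

```bash
python3 - <<'E'
from lk import *
toe()
im=arm.get_image("scene"); cv2.imwrite("pics/s4.png",cv2.resize(im[150:250,180:310,::-1],None,fx=6,fy=6,interpolation=cv2.INTER_CUBIC))
E
```

```text
t 11.28 pos [567.6  10.1  61.9] yaw -9.36 tilt xz [11.92 -0.  ] F [-0.  -0.4 -5.8] M [ 0.11  0.74 -0.06] w 10.9 j [ 0.35  0.39 -0.59  0.26 -0.41  0.83]
toe in lock [-93.5  -0.1  33.3]
end in lock [82.6 -0.1 70.8]
```

View pics/s4.png

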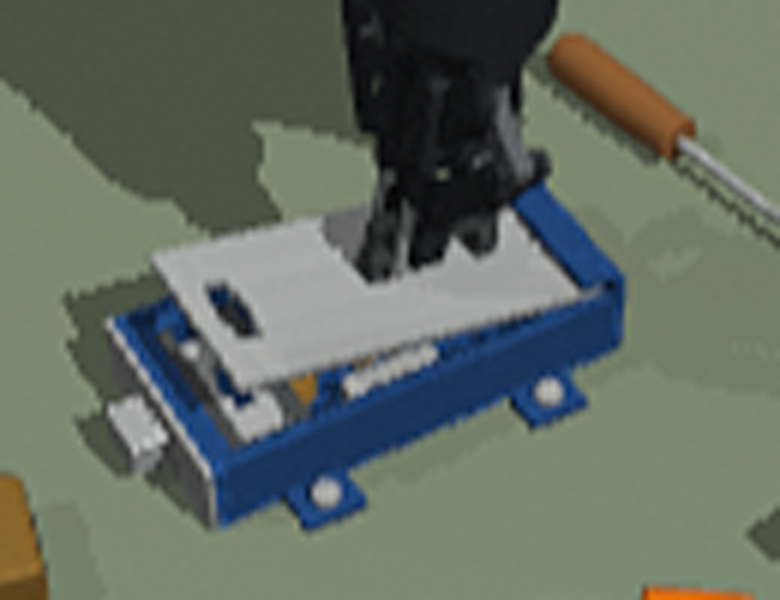

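{"fn": "send_rows", "kwargs": {"translation": [[-1, 0, -0.1], [-1, 0, 0], [0, 0, 0], [0, 0, 0], [0, 0, 0]], "dr": [[0, 0, 0], [0, 0, 0], [0, 0, 0], [0, 0, 0], [0, 0, 0]], "grip": [5, 5, 5, 5, 5]}}

```text
clock: 11.95
position: [567.2, 10.6, 62.3]
ee_rot: [0.991, -0.081, 0.106, 0.008]
contact_force: [4.6, -2.0, -4.0]
gripper_width: 10.8
```

```bash
python3 - <<'E'
from lk import *
toe()
for th in (12,9,6,3,1): print(th,lkpos(target(-94.5,33,th)).round(1))
E
```

```text
t 11.95 pos [567.2  10.6  62.3] yaw -9.35 tilt xz [12.06 -0.07] F [ 4.6 -2.  -4. ] M [-0.74 -0.7  -0.1 ] w 10.8 j [ 0.35  0.39 -0.6   0.26 -0.41  0.83]
toe in lock [-93.9   0.4  33.5]
end in lock [82.1  0.4 71.4]
12 [-19.5  -0.   61.6]
9 [-18.1  -0.   57.7]
6 [-16.9  -0.   53.6]
3 [-16.   -0.   49.5]
1 [-15.4  -0.   46.8]
```

{"fn": "send_rows", "kwargs": {"translation": [[0.4, 0, 2.8], [0.4, 0, 2.8], [0.4, 0, 2.8], [0.4, 0, 2.8], [0.3, 0, 2.1]], "dr": [[0, -2, 0], [0, -2, 0], [0, -2, 0], [0, -2, 0], [0, -1.5, 0]], "grip": [5, 5, 5, 5, 5]}}

```text
clock: 12.58
position: [570.5, 10.2, 48.8]
ee_rot: [0.996, -0.082, 0.022, 0.001]
contact_force: [3.0, -0.7, -3.8]
gripper_width: 10.7
```

```bash
python3 - <<'E'
from lk import *
toe()
im=arm.get_image("scene"); cv2.imwrite("pics/s5.png",cv2.resize(im[150:250,180:310,::-1],None,fx=6,fy=6,interpolation=cv2.INTER_CUBIC))
E
```

```text
t 12.57 pos [570.5  10.2  48.8] yaw -9.37 tilt xz [ 2.54 -0.06] F [ 3.  -0.7 -3.8] M [-0.05 -0.61 -0.08] w 10.7 j [ 0.31  0.47 -0.39  0.03 -0.67  1.07]
toe in lock [-94.4   0.4  32.9]
end in lock [85.5  0.4 40.8]
```

View pics/s5.png

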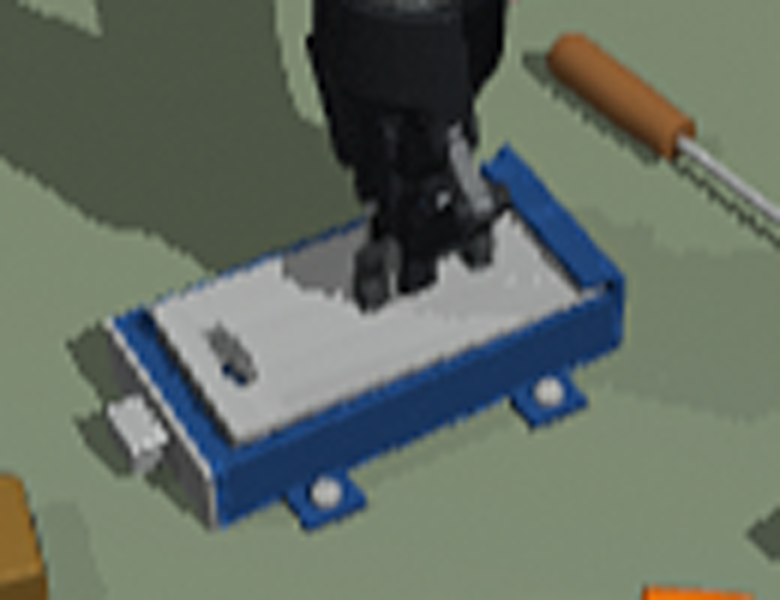

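{"fn": "send_rows", "kwargs": {"translation": [[0.2, 0, 1.4], [0.2, 0, 1.4], [0.1, 0, 0.9], [0, 0, 0], [0, 0, 0]], "dr": [[0, -1, 0], [0, -1, 0], [0, -0.5, 0], [0, 0, 0], [0, 0, 0]], "grip": [5, 5, 5, 5, 5]}}

```text
clock: 13.25
position: [570.7, 9.9, 45.5]
ee_rot: [0.997, -0.081, 0.001, -0.0]
contact_force: [2.0, 0.9, 2.2]
gripper_width: 10.2
```

```bash
python3 - <<'E'
from lk import *
toe()
ci=arm.camera_info("wrist")
w=arm.get_image("wrist"); pickle.dump((ci,w),open("w5.pkl","wb"))
cv2.imwrite("pics/w5.png",cv2.resize(w[:,:,::-1],None,fx=1.5,fy=1.5))
E
```

```text
t 13.25 pos [570.7   9.9  45.5] yaw -9.35 tilt xz [ 0.09 -0.03] F [2.  0.9 2.2] M [ 0.33 -0.74  0.02] w 10.2 j [ 0.3   0.49 -0.35  0.   -0.73  1.11]
toe in lock [-94.7   0.2  32.9]
end in lock [85.3  0.2 33.2]
```

View pics/w5.png

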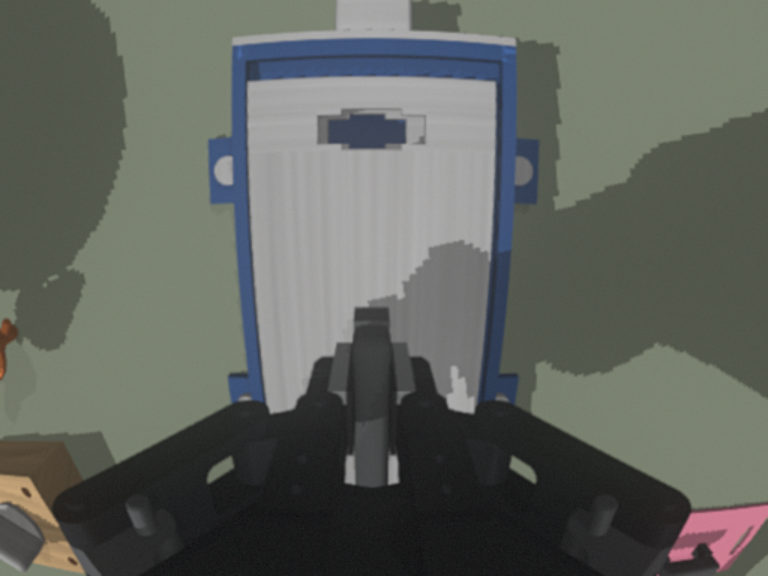

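```bash
python3 - <<'E'
from lk import *
ci,w=pickle.load(open("w5.pkl","rb"))
z=6
big=cv2.resize(w[60:110,200:300,::-1],None,fx=7,fy=7,interpolation=cv2.INTER_CUBIC)
cv2.imwrite("pics/w5z.png",big)
f=lambda p:(np.array(p,float)/7+[200,60]-.43)
for y in (0,2,3): print(y,((proj_wrist(tf(L,[(68,y-14,28),(68,y+14,28),(68,y-6.5,28),(68,y+6.5,28)]),ci)-[200,60]+.43)*7).round(0).tolist())
print("cover slot",((proj_wrist(tf(L,[(68,-18,36),(68,18,36)]),ci)-[200,60]+.43)*7).round(0).tolist())
E
```

```text
0 [[526.0, 186.0], [154.0, 186.0], [427.0, 185.0], [254.0, 184.0]]
2 [[500.0, 186.0], [128.0, 186.0], [400.0, 184.0], [227.0, 185.0]]
3 [[486.0, 185.0], [115.0, 186.0], [387.0, 184.0], [214.0, 185.0]]
cover slot [[591.0, 180.0], [89.0, 179.0]]
```

View pics/w5z.png

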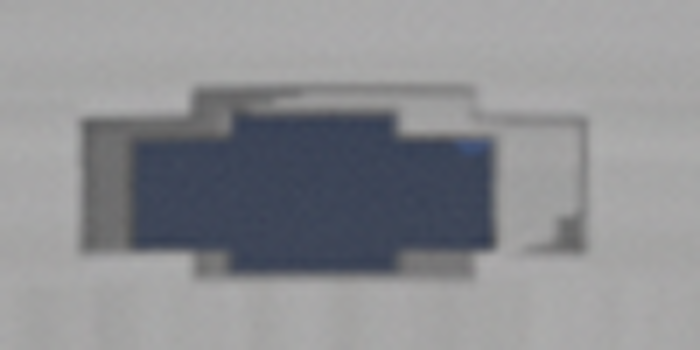

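{"fn": "send_rows", "kwargs": {"translation": [[-0.3, 0, -1.4], [-0.3, 0, -1.4], [-0.1, 0, -0.7], [0, 0, 0], [0, 0, 0]], "dr": [[0, 1, 0], [0, 1, 0], [0, 0.5, 0], [0, 0, 0], [0, 0, 0]], "grip": [5, 5, 5, 20, 40]}}

```text
clock: 13.92
position: [567.7, 9.3, 47.9]
ee_rot: [0.996, -0.082, 0.02, 0.002]
contact_force: [-0.8, 0.6, -0.1]
gripper_width: 36.9
```

{"fn": "send_rows", "kwargs": {"translation": [[0, 0, 0], [0, 0, 0], [0, 0, -20], [0, 0, -30], [0, 0, -40]], "dr": [[0, 0, 0], [0, 0, 0], [0, 0, 0], [0, 0, 0], [0, 0, 0]], "grip": [60, 60, 60, 60, 70]}}

```text
clock: 14.55
position: [564.6, 10.2, 138.3]
ee_rot: [0.996, -0.082, 0.02, 0.002]
contact_force: [0.4, -0.0, 0.0]
gripper_width: 69.9
```

```bash
python3 - <<'E'
from lk import *
st()
ci=arm.camera_info("wrist")
w=arm.get_image("wrist"); pickle.dump((ci,w),open("w6.pkl","wb"))
cv2.imwrite("pics/w6.png",cv2.resize(w[:,:,::-1],None,fx=1.5,fy=1.5))
for t in ("thumbscrew","screw_block"): pl(t,"wrist")
for t in ("thumbscrew","screw_block"):
  for q in arm.search_frame(t,"wrist"): print(t,np.round(q['xyz'],1),q['confidence'])
E
```

```text
t 14.55 pos [564.6  10.2 138.3] yaw -9.38 tilt xz [2.34 0.07] F [ 0.4 -0.   0. ] M [0.08 0.01 0.03] w 69.9 j [ 0.32  0.35 -0.31  0.03 -0.87  1.08]
wrist thumbscrew [475.5 256.7  38.3] 0.9
wrist thumbscrew [593.7 220.8  29.3] 0.79
wrist screw_block [479.3 258.2   1.6] 0.89
wrist screw_block [582.9   7.4  40. ] 0.62
thumbscrew [592.4 215.1  42.4] 0.75
thumbscrew [486.5 262.5  53.4] 0.64
thumbscrew [617.8  -4.3  34.6] 0.15
screw_block [513.4 246.2  40.1] 0.98
```

View pics/w6.png

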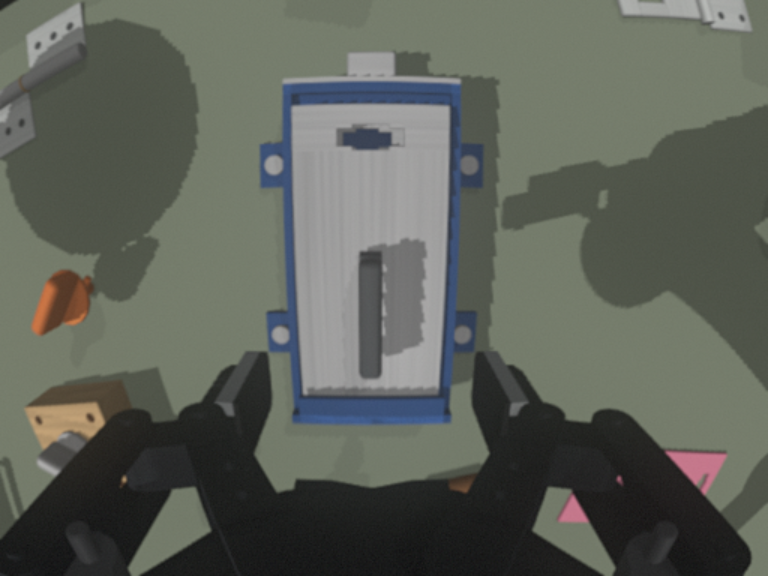

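```bash
python3 - <<'E'
from lk import *
ci,im=pickle.load(open("w6.pkl","rb"))
f=im.astype(float); ch=f[:,:,2]-f[:,:,0]
segs=[((-75,49,37),(95,49,37),(0,1)),((-75,-49,37),(95,-49,37),(0,-1)),((-100,-45,46),(-100,45,46),(-1,0))]
fit(ch,ci,L,segs[:2],[-1]*2); fit(ch,ci,L,segs,[-1]*3)
go((445,262,190),Rt(0))
E
```

```text
q [585.85   6.87] yaw -9.33 [(0.25, 0.5, 30), (0.0, 0.3, 30)]
q [585.46   6.98] yaw -9.32 [(0.25, 0.48, 30), (0.0, 0.27, 30), (0.0, 0.37, 30)]
t 14.8 pos [564.9  10.4 137.9] yaw -9.39 tilt xz [ 2.44 -0.  ] F [-0.4 -0.4 -0.4] M [-0.01  0.14  0.  ] w 70.1 j [ 0.32  0.35 -0.31  0.03 -0.87  1.07]
 shift(tool axes now) [-157.  -228.7  -58.8] 283.6 rotvec [-0.   -2.44 -0.02] lock pos now [-21.3  -0.3 137.9]
```

{"fn": "send_rows", "kwargs": {"translation": [[-10, -10, -20], [-30, -44, -15], [-36, -53, -10], [-36, -53, -7], [-30, -45, -7]], "dr": [[0, 0, 0], [0, 0, 0], [0, 0, 0], [0, 0, 0], [0, 0, 0]], "grip": [85, 85, 85, 85, 85]}}

```text
clock: 15.42
position: [456.5, 233.5, 189.4]
ee_rot: [0.996, -0.081, 0.021, 0.003]
contact_force: [1.0, 0.0, 0.3]
gripper_width: 85.0
```

{"fn": "send_rows", "kwargs": {"translation": [[-15, -24, 0], [0, 0, 0], [0, 0, 0], [0, 0, 0], [0, 0, 0]], "dr": [[0, -2.4, 0], [0, 0, 0], [0, 0, 0], [0, 0, 0], [0, 0, 0]], "grip": [85, 85, 85, 85, 85]}}

```text
clock: 16.05
position: [447.5, 257.5, 189.8]
ee_rot: [0.997, -0.082, 0.001, 0.0]
contact_force: [-0.0, 0.3, -0.2]
gripper_width: 85.1
```

```bash
python3 - <<'E'
from lk import *
st()
ci=arm.camera_info("wrist")
w=arm.get_image("wrist"); pickle.dump((ci,w),open("w7.pkl","wb"))
cv2.imwrite("pics/w7.png",cv2.resize(w[:,:,::-1],None,fx=1.5,fy=1.5))
for t in ("thumbscrew","screw_block"): pl(t,"wrist")
E
```

```text
t 16.05 pos [447.5 257.5 189.8] yaw -9.44 tilt xz [0.09 0.02] F [-0.   0.3 -0.2] M [ 0.02 -0.    0.01] w 85.1 j [ 0.84  0.24 -0.32  0.   -1.01  0.57]
wrist thumbscrew [474.2 258.8  40.6] 0.73
wrist thumbscrew [592.9 221.8  28. ] 0.63
wrist screw_block [478.  257.7   1.1] 0.63
```

View pics/w7.png

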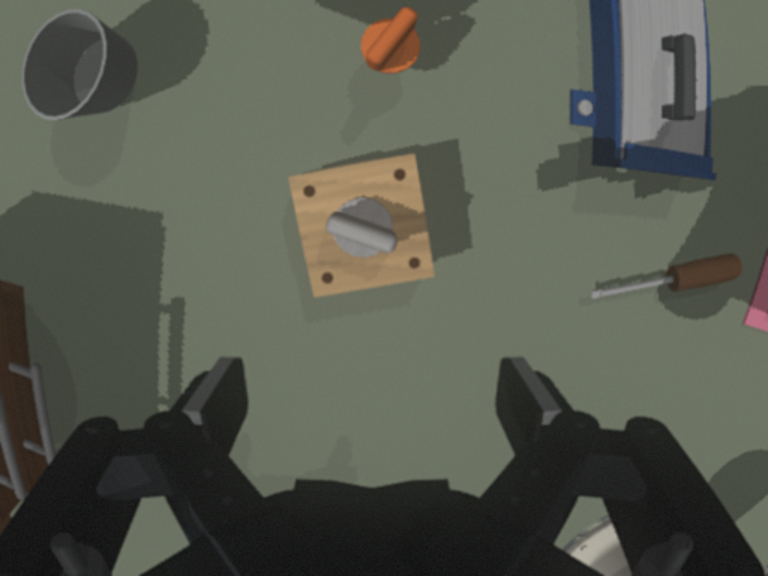

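```bash
python3 - <<'E'
from lk import *
ci,w=pickle.load(open("w7.pkl","rb"))
big=cv2.resize(w[95:205,185:300,::-1],None,fx=5,fy=5,interpolation=cv2.INTER_CUBIC)
cv2.imwrite("pics/w7z.png",big)
f=w.astype(float); ch=f[:,:,0]-f[:,:,2]
segs=[((42,-40,40),(42,40,40),(1,0)),((-42,-40,40),(-42,40,40),(-1,0)),((-40,42,40),(40,42,40),(0,1)),((-40,-42,40),(40,-42,40),(0,-1))]
q=fit(ch,ci,[477,258,np.radians(0)],segs,[-1]*4,half=9,iters=6)
E
```

```text
q [476.98 258.94] yaw 0.86 [(0.0, 0.2, 30), (0.0, 0.26, 30), (0.0, 0.3, 30), (0.0, 0.32, 30)]
```

View pics/w7z.png

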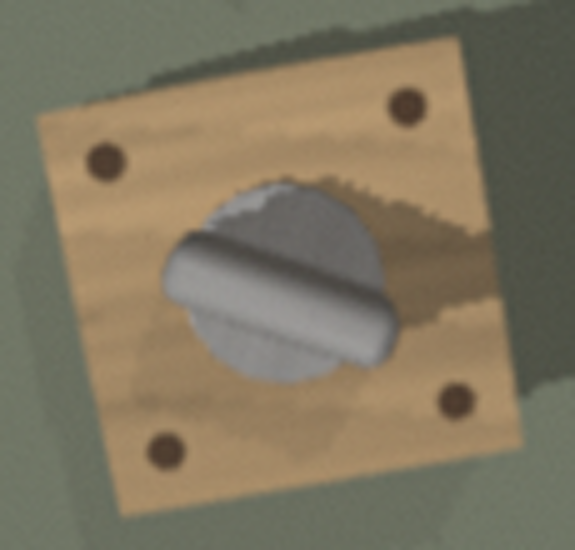

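```bash
python3 - <<'E'
from lk import *
ci,w=pickle.load(open("w7.pkl","rb"))
f=lambda p:np.array(p,float)/5+[185,95]-.4
print("collar",unproj_wrist(f([(286,282),(187,282),(385,282),(286,182),(286,383)]),ci,44).round(1).tolist())
for z in (60,66,70):
    a,b=unproj_wrist(f([(168,270),(392,346)]),ci,z); c,d=unproj_wrist(f([(197,235),(385,300)]),ci,z)
    e,g=unproj_wrist(f([(190,265),(378,335)]),ci,z)
    print(z,[np.degrees(np.arctan2(*(q-p)[1::-1])).round(1) for p,q in ((a,b),(c,d),(e,g))],((a+b)/2).round(1),np.linalg.norm(b-a))
# overlay
P=np.array([477,258.9])
def ov(q,name):
    big=cv2.resize(w[95:205,185:300,::-1],None,fx=5,fy=5,interpolation=cv2.INTER_CUBIC)
    def dr(pts,col):
        uv=((proj_wrist(tf(q,pts),ci)-[185,95]+.4)*5).round().astype(int); cv2.polylines(big,[uv],True,col,1)
    t=np.linspace(0,2*np.pi,60)
    dr([(20*np.cos(a),20*np.sin(a),44) for a in t],(0,0,255))
    for z in (44,72): dr([(-22,-6,z),(22,-6,z),(22,6,z),(-22,6,z)],(0,255,0))
    cv2.imwrite(name,big)
ov([477,258.9,np.radians(-115+0)],"pics/w7o.png")
E
```

```text
collar [[477.4, 258.3, 44.0], [480.6, 277.4, 44.0], [474.3, 239.3, 44.0], [496.7, 255.0, 44.0], [457.5, 261.7, 44.0]]
60 [np.float64(-118.5), np.float64(-118.8), np.float64(-120.2)] [475.1 259.4  60. ] 43.849676854110555
66 [np.float64(-118.5), np.float64(-118.8), np.float64(-120.2)] [476.  259.1  66. ] 42.88089075710446
70 [np.float64(-118.5), np.float64(-118.8), np.float64(-120.2)] [476.7 258.9  70. ] 42.235033359100356
```

View pics/w7o.png

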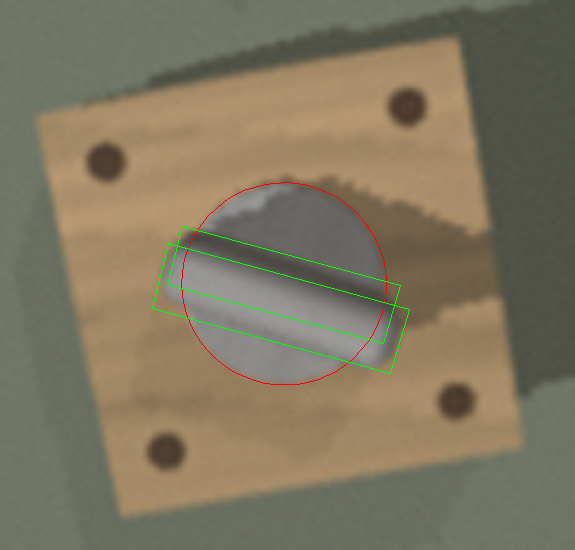

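{"fn": "send_rows", "kwargs": {"translation": [[14, -3, 5], [15, -3, 10], [0, 0, 15], [0, 0, 15], [0, 0, 10]], "dr": [[0, 0, 0], [0, 0, 5], [0, 0, 10], [0, 0, 10], [0, 0, 10]], "grip": [85, 85, 85, 85, 85]}}

```text
clock: 16.82
position: [477.7, 259.4, 133.8]
ee_rot: [0.925, -0.38, 0.001, 0.0]
contact_force: [-0.6, 0.1, 0.4]
gripper_width: 84.8
```

{"fn": "send_rows", "kwargs": {"translation": [[0, 0, 0], [0, 0, 0], [0, 0, 0], [0, 0, 0], [0, 0, 0]], "dr": [[0, 0, 10], [0, 0, 10], [0, 0, 10], [0, 0, 10], [0, 0, 10]], "grip": [85, 85, 85, 85, 85]}}

```text
clock: 17.45
position: [477.9, 259.7, 134.6]
ee_rot: [-0.677, 0.736, -0.001, 0.0]
contact_force: [0.7, 0.3, -0.3]
gripper_width: 85.0
```

{"fn": "send_rows", "kwargs": {"translation": [[0, 0, 0], [0, 0, 0], [0, 0, 0], [0, 0, 0], [0, 0, 0]], "dr": [[0, 0, 10], [0, 0, 10], [0, 0, 4.6], [0, 0, 0], [0, 0, 0]], "grip": [85, 85, 85, 85, 85]}}

```text
clock: 18.08
position: [477.4, 259.6, 134.8]
ee_rot: [-0.508, 0.861, -0.001, 0.001]
contact_force: [0.1, 0.3, 0.0]
gripper_width: 85.0
```

```bash
python3 - <<'E'
from lk import *
go((477.2,258.6,47),Rt(0,-119))
ci=arm.camera_info("wrist")
w=arm.get_image("wrist"); pickle.dump((ci,w),open("w8.pkl","wb"))
big=cv2.resize(w[:,:,::-1],None,fx=1.5,fy=1.5)
q=[477.2,258.6,np.radians(-119)]
def dr(pts,col):
    uv=((proj_wrist(tf(q,pts),ci)+.3)*1.5).round().astype(int); cv2.polylines(big,[uv],True,col,1)
t=np.linspace(0,2*np.pi,60)
dr([(20*np.cos(a),20*np.sin(a),44) for a in t],(0,0,255))
for z in (44,72): dr([(-22,-6,z),(22,-6,z),(22,6,z),(-22,6,z)],(0,255,0))
cv2.imwrite("pics/w8.png",big)
E
```

```text
t 18.07 pos [477.4 259.6 134.8] yaw -118.91 tilt xz [-0.02 -0.1 ] F [0.1 0.3 0. ] M [-0.02 -0.04 -0.01] w 85.0 j [ 0.8   0.34 -0.33  0.   -0.9  -1.3 ]
 shift(tool axes now) [ 1.  -0.1 87.8] 87.8 rotvec [-0.1   0.02  0.09] lock pos now [-148.1  231.4  134.8]
```

View pics/w8.png

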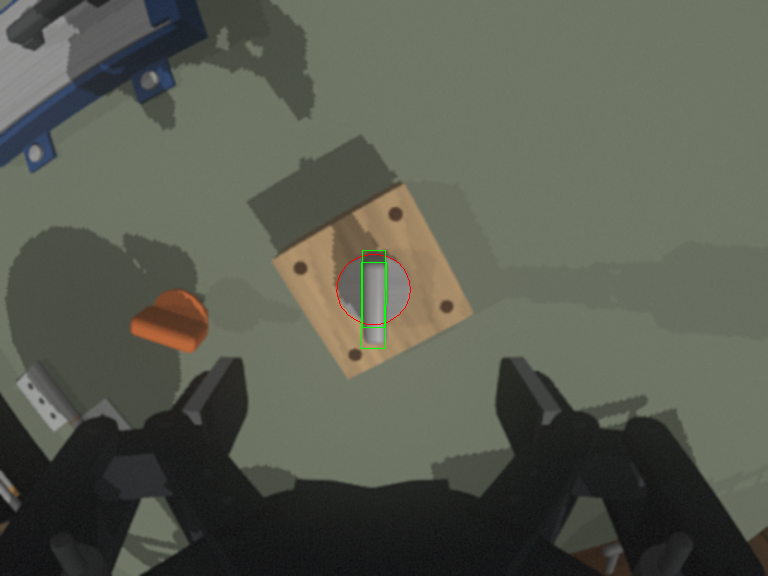

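{"fn": "send_rows", "kwargs": {"translation": [[1, 0, 15], [0, 0, 25], [0, 0, 25], [0, 0, 15], [0, 0, 7]], "dr": [[0, 0, 0], [0, 0, 0], [0, 0, 0], [0, 0, 0], [0, 0, 0]], "grip": [85, 85, 85, 60, 40]}}

```text
clock: 18.75
position: [476.4, 258.4, 46.8]
ee_rot: [-0.508, 0.861, -0.001, -0.0]
contact_force: [0.5, 0.2, -0.1]
gripper_width: 51.3
```

{"fn": "send_rows", "kwargs": {"translation": [[0, 0, 0], [0, 0, 0], [0, 0, 0], [0, 0, 0], [0, 0, 0]], "dr": [[0, 0, 0], [0, 0, 0], [0, 0, 0], [0, 0, 0], [0, 0, 0]], "grip": [25, 10, 5, 5, 5]}}

```text
clock: 19.38
position: [477.2, 259.3, 48.9]
ee_rot: [-0.508, 0.861, -0.0, 0.002]
contact_force: [-0.6, 1.0, 5.2]
gripper_width: 10.8
```

```bash
python3 - <<'E'
from lk import *
go((477.2,258.6,47),Rt(0,-119))
im=arm.get_image("scene"); cv2.imwrite("pics/s6.png",cv2.resize(im[180:280,280:410,::-1],None,fx=6,fy=6,interpolation=cv2.INTER_CUBIC))
E
```

```text
t 19.38 pos [477.2 259.3  48.9] yaw -118.94 tilt xz [-0.13 -0.14] F [-0.6  1.   5.2] M [ 0.14  0.35 -0.03] w 10.8 j [ 0.8   0.45 -0.42  0.   -0.7  -1.3 ]
 shift(tool axes now) [ 0.6 -0.3  1.9] 2.0 rotvec [-0.14  0.13  0.06] lock pos now [-148.3  231.    48.9]
```

View pics/s6.png

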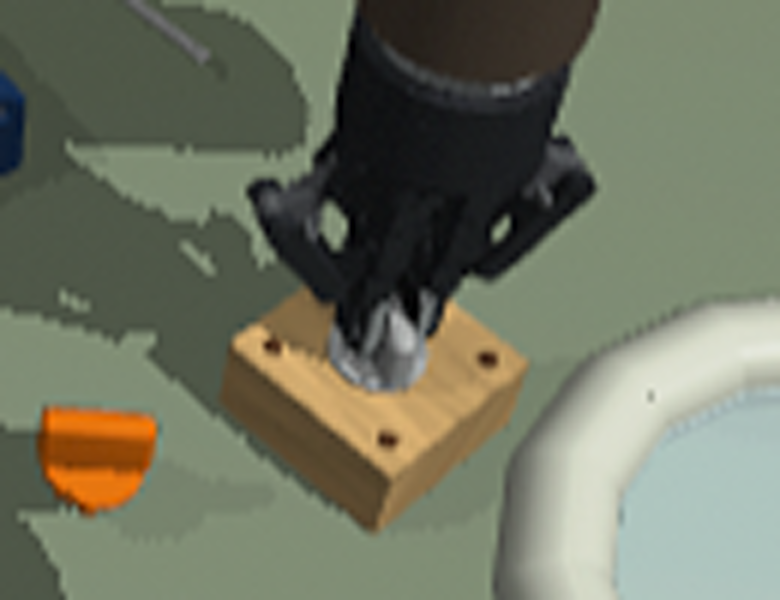

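{"fn": "send_rows", "kwargs": {"translation": [[0, 0, -5], [0, 0, -15], [0, 0, -25], [0, 0, -25], [0, 0, -10]], "dr": [[0, 0, 0], [0, 0, 0], [0, 0, 0], [0, 0, 0], [0, 0, 0]], "grip": [5, 5, 5, 5, 5]}}

```text
clock: 20.05
position: [477.0, 259.2, 130.0]
ee_rot: [-0.508, 0.861, -0.0, 0.002]
contact_force: [-0.4, -0.1, -2.5]
gripper_width: 10.6
```

```bash
python3 - <<'E'
from lk import *
p=lockw((68,1.8,125)); print(p)
go(p,Rt(0,-99.37))
w=arm.get_image("wrist"); cv2.imwrite("pics/w9.png",cv2.resize(w[:,:,::-1],None,fx=1.5,fy=1.5))
im=arm.get_image("scene"); cv2.imwrite("pics/s7.png",cv2.resize(im[130:280,260:440,::-1],None,fx=4,fy=4,interpolation=cv2.INTER_CUBIC))
E
```

```text
[653.28576984  -2.09505371 125.        ]
t 20.05 pos [477.  259.2 130. ] yaw -118.96 tilt xz [-0.19 -0.14] F [-0.4 -0.1 -2.5] M [-0.02  0.02  0.  ] w 10.6 j [ 0.8   0.34 -0.34  0.   -0.89 -1.3 ]
 shift(tool axes now) [ 143.2 -280.7    5.2] 315.2 rotvec [ -0.17   0.16 -19.59] lock pos now [-148.4  230.9  130. ]
```

View pics/s7.png

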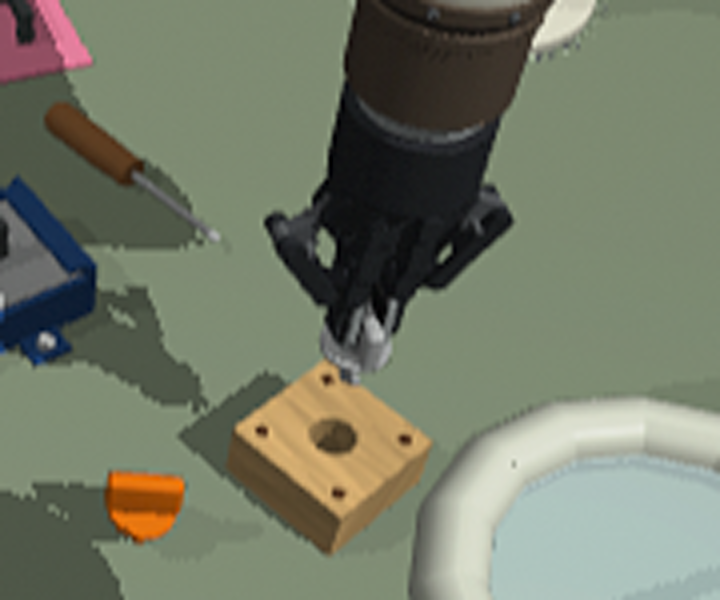

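View pics/w9.png

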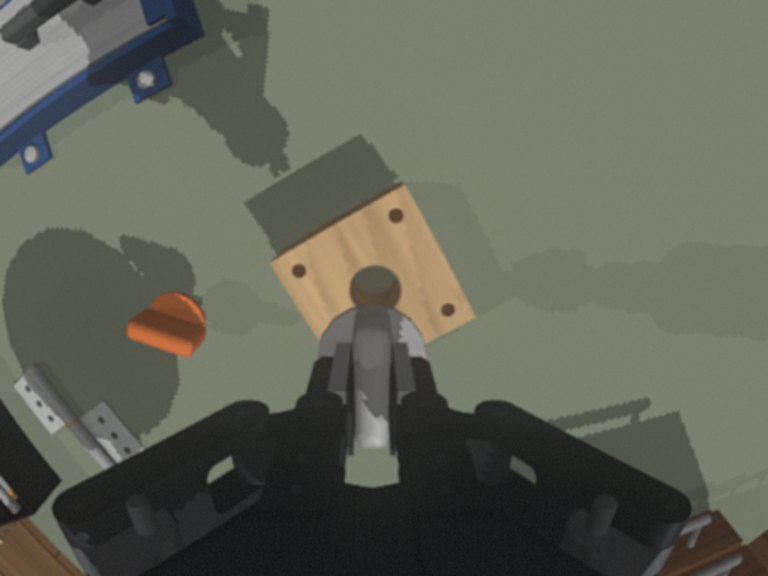

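```bash
python3 - <<'E'
from lk import *
s,R=st(); ci=arm.camera_info("wrist")
for zz in (125.5,121.5): 
    P=unproj_wrist(np.array([(372,304),(319,345),(426,345)])/1.5-.3,ci,zz); print(zz,((P-s['position'])@R).round(1).tolist())
P=unproj_wrist(np.array([(372,305),(372,445)])/1.5-.3,ci,153.5); print("wing top far/near",((P-s['position'])@R).round(1).tolist())
E
```

```text
t 20.15 pos [476.9 259.1 129.2] yaw -118.97 tilt xz [-0.16 -0.13] F [ 0.6  0.5 -1.3] M [ 0.05  0.04 -0.03] w 11.0 j [ 0.8   0.34 -0.34  0.   -0.89 -1.3 ]
125.5 [[22.1, -0.8, 3.7], [6.5, -19.7, 3.8], [6.6, 18.5, 3.7]]
121.5 [[20.7, -0.8, 7.7], [4.7, -20.3, 7.8], [4.8, 19.0, 7.7]]
wing top far/near [[31.2, -0.9, -24.3], [-16.6, -0.8, -24.2]]
```

```bash
python3 - <<'E'
from lk import *
w=cv2.imread("pics/w9.png"); s,R=st(); ci=arm.camera_info("wrist")
outs=[]
for dx in (0.6,2.1):
    big=cv2.resize(w[280:460,300:450],None,fx=3.3,fy=3.3,interpolation=cv2.INTER_CUBIC)
    t=np.linspace(0,2*np.pi,80)
    def dr(P,col):
        W=s['position']+np.array(P)@R.T
        uv=(((proj_wrist(W,ci)+.3)*1.5-[300,280])*3.3).round().astype(int); cv2.polylines(big,[uv],True,col,1)
    for dz in (4.5,8.5): dr([(dx+20*np.cos(a),20*np.sin(a),dz) for a in t],(0,0,255))
    dr([(dx+x,y,-23.5) for x,y in ((-22,-6),(22,-6),(22,6),(-22,6))],(0,255,0))
    dr([(dx+x,y,-17) for x,y in ((-22,-6),(22,-6),(22,6),(-22,6))],(0,255,255))
    outs.append(big)
o=np.hstack(outs); print(o.shape); cv2.imwrite("pics/w9o.png",cv2.resize(o,(800,int(o.shape[0]*800/o.shape[1]))))
E
```

```text
t 20.15 pos [476.9 259.1 129.2] yaw -118.97 tilt xz [-0.16 -0.13] F [ 0.6  0.5 -1.3] M [ 0.05  0.04 -0.03] w 11.0 j [ 0.8   0.34 -0.34  0.   -0.89 -1.3 ]
(594, 990, 3)
```

View pics/w9o.png

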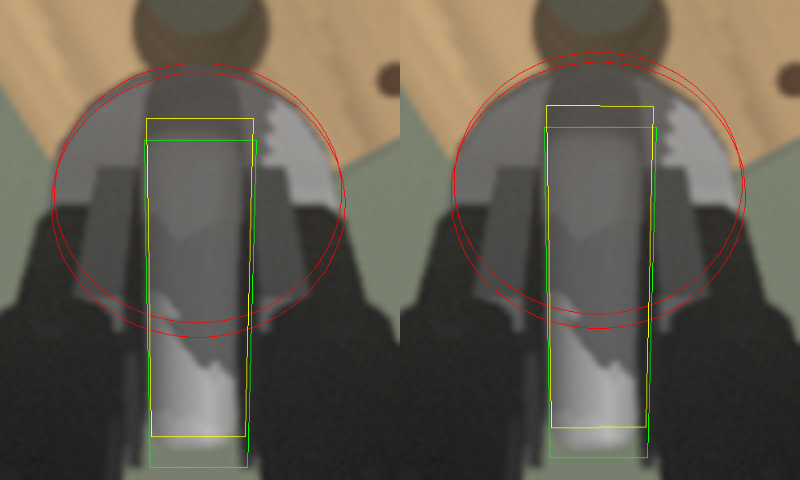

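{"fn": "send_rows", "kwargs": {"translation": [[13, -25, 0], [22, -44, 0], [25, -49, 0], [25, -49, 0], [25, -49, 0]], "dr": [[0, 0, 0], [0, 0, 0], [0, 0, 0], [0, 0, 0], [0, 0, 0]], "grip": [5, 5, 5, 5, 5]}}

```text
clock: 20.78
position: [612.3, 56.3, 126.8]
ee_rot: [-0.508, 0.861, -0.0, -0.001]
contact_force: [0.5, 1.4, -0.8]
gripper_width: 10.9
```

{"fn": "send_rows", "kwargs": {"translation": [[21, -41, 0], [11.6, -24, 0], [0, 0, 0], [0, 0, 0], [0, 0, 0]], "dr": [[0, 0, -5], [0, 0, -10], [0, 0, -4.6], [0, 0, 0], [0, 0, 0]], "grip": [5, 5, 5, 5, 5]}}

```text
clock: 21.4
position: [654.6, -0.4, 127.6]
ee_rot: [-0.647, 0.763, -0.0, -0.0]
contact_force: [-0.1, -0.6, -1.4]
gripper_width: 10.7
```

```bash
python3 - <<'E'
from lk import *
go(lockw((68,2.5,85)),Rt(0,-99.37))
w=arm.get_image("wrist"); cv2.imwrite("pics/w10.png",cv2.resize(w[:,:,::-1],None,fx=1.5,fy=1.5))
im=arm.get_image("scene"); cv2.imwrite("pics/s8.png",cv2.resize(im[130:250,170:310,::-1],None,fx=5,fy=5,interpolation=cv2.INTER_CUBIC))
E
```

```text
t 21.4 pos [ 6.546e+02 -4.000e-01  1.276e+02] yaw -99.41 tilt xz [ 0.03 -0.01] F [-0.1 -0.6 -1.4] M [ 0.05 -0.04  0.  ] w 10.7 j [ 0.25  0.52 -0.05  0.   -1.   -0.41]
 shift(tool axes now) [ 1.1  1.  42.6] 42.6 rotvec [-0.01 -0.03 -0.04] lock pos now [ 69.    3.7 127.6]
```

View pics/s8.png

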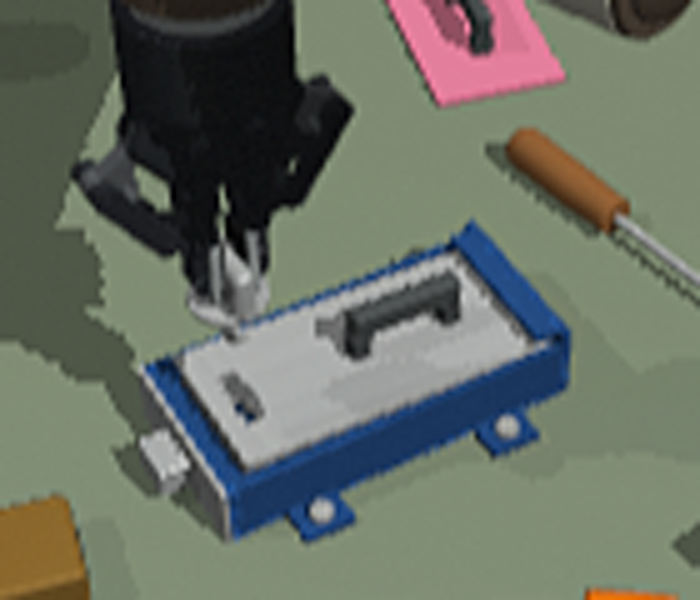

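View pics/w10.png

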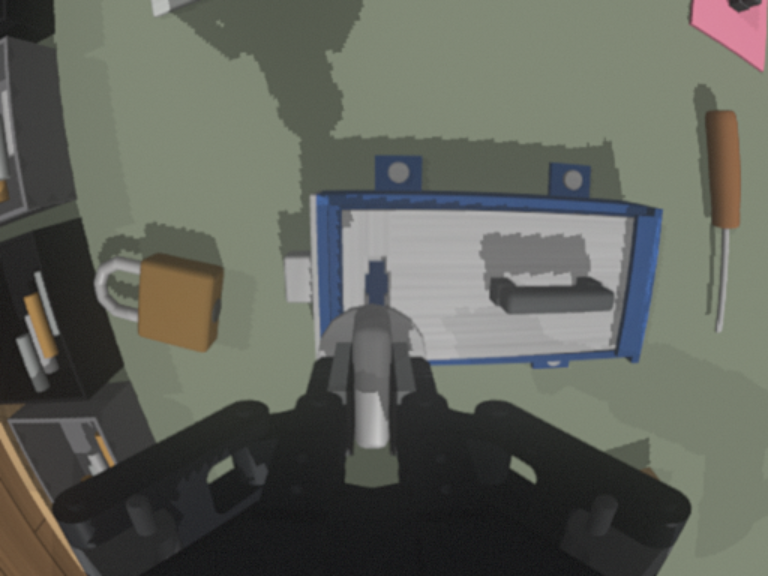

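{"fn": "send_rows", "kwargs": {"translation": [[1, 1, 10], [0, 0, 15], [0, 0, 8], [0, 0, 0], [0, 0, 0]], "dr": [[0, 0, 0], [0, 0, 0], [0, 0, 0], [0, 0, 0], [0, 0, 0]], "grip": [5, 5, 5, 5, 5]}}

```text
clock: 22.12
position: [654.4, -1.5, 95.6]
ee_rot: [-0.647, 0.762, -0.001, 0.001]
contact_force: [0.6, 0.5, -0.9]
gripper_width: 10.7
```

```bash
python3 - <<'E'
from lk import *
go(lockw((68,2.5,64)),Rt(0,-99.37))
ci=arm.camera_info("wrist"); im=arm.get_image("wrist")
f=im.astype(float); ch=f[:,:,2]-f[:,:,0]
segs=[((-75,-49,37),(95,-49,37),(0,-1)),((-100,-45,46),(-100,30,46),(-1,0)),((100,-45,37),(100,10,37),(1,0))]
q=fit(ch,ci,L,segs[:2],[-1]*2); q=fit(ch,ci,L,segs[:1]+segs[2:],[-1]*2)
big=cv2.resize(im[:,:,::-1],None,fx=1.5,fy=1.5)
def dr(pts,col):
    uv=((proj_wrist(tf(L,pts),ci)+.3)*1.5).round().astype(int); cv2.polylines(big,[uv],True,col,1)
dr([(-100,-49,37),(100,-49,37),(100,49,37),(-100,49,37)],(0,0,255))
cz=42
dr([(73,-18,cz),(73,18,cz),(63,18,cz),(63,-18,cz)],(0,255,0))
cv2.imwrite("pics/w11.png",big)
im=arm.get_image("scene"); cv2.imwrite("pics/s9.png",cv2.resize(im[150:250,170:290,::-1],None,fx=6,fy=6,interpolation=cv2.INTER_CUBIC))
E
```

```text
t 22.12 pos [654.4  -1.5  95.6] yaw -99.36 tilt xz [ 0.   -0.13] F [ 0.6  0.5 -0.9] M [0.01 0.07 0.05] w 10.7 j [ 0.24  0.55 -0.09  0.   -0.93 -0.41]
 shift(tool axes now) [ 0.1  1.1 31.6] 31.6 rotvec [-0.13 -0.    0.01] lock pos now [69.   2.6 95.6]
q [586.37   6.51] yaw -9.24 [(0.0, 0.17, 26), (0.0, 0.38, 30)]
q [584.9    6.75] yaw -9.32 [(0.0, 0.16, 26), (0.0, 0.19, 30)]
```

View pics/w11.png

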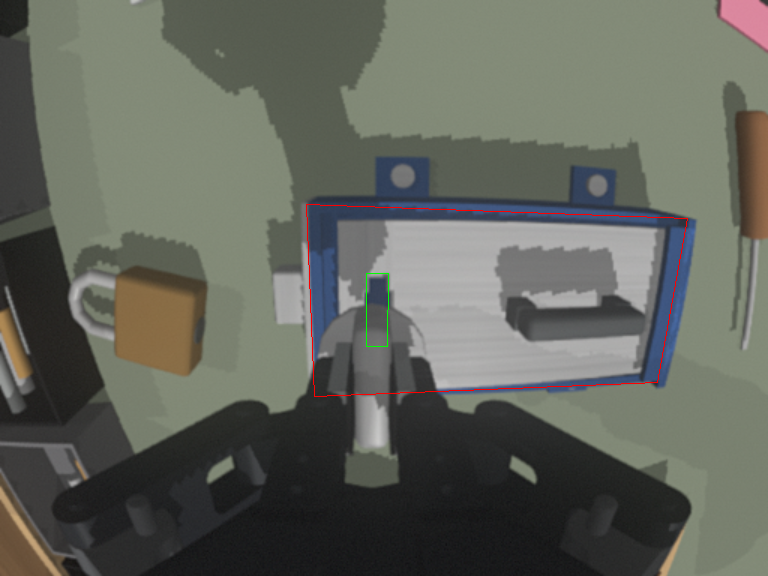

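View pics/s9.png

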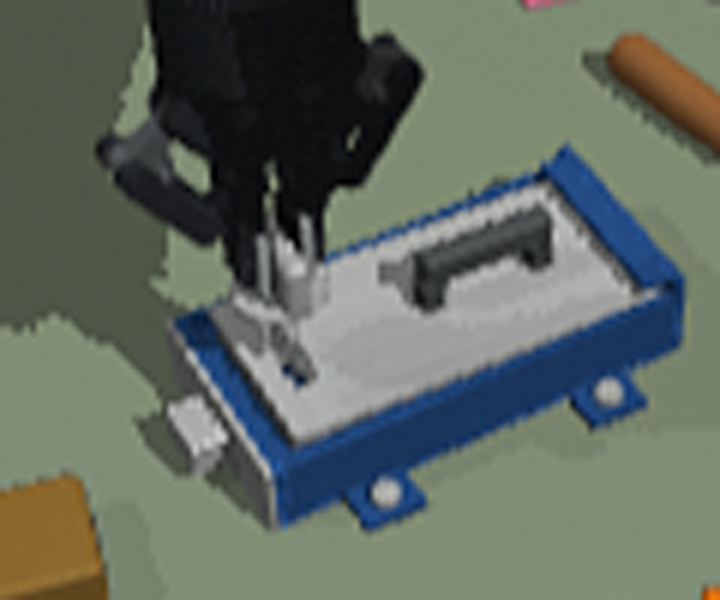

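{"fn": "send_rows", "kwargs": {"translation": [[0, 0.7, 6], [0, 0, 8], [0, 0, 8], [0, 0, 6], [0, 0, 0]], "dr": [[0, 0, 0], [0, 0, 0], [0, 0, 0], [0, 0, 0], [0, 0, 0]], "grip": [5, 5, 5, 5, 5]}}

```text
clock: 22.85
position: [653.0, -1.5, 66.5]
ee_rot: [-0.647, 0.762, -0.0, -0.0]
contact_force: [0.6, -0.0, -1.8]
gripper_width: 10.7
```

```bash
python3 - <<'E'
from lk import *
go(lockw((68,2.5,64)),Rt(0,-99.37))
im=arm.get_image("scene"); cv2.imwrite("pics/s10.png",cv2.resize(im[150:250,170:290,::-1],None,fx=6,fy=6,interpolation=cv2.INTER_CUBIC))
E
```

```text
t 22.85 pos [653.   -1.5  66.5] yaw -99.37 tilt xz [ 0.03 -0.02] F [ 0.6 -0.  -1.8] M [-0.01  0.01  0.04] w 10.7 j [ 0.25  0.58 -0.12  0.   -0.88 -0.41]
 shift(tool axes now) [-0.1 -0.4  2.5] 2.6 rotvec [-0.02 -0.03  0.  ] lock pos now [67.6  2.4 66.5]
```

View pics/s10.png

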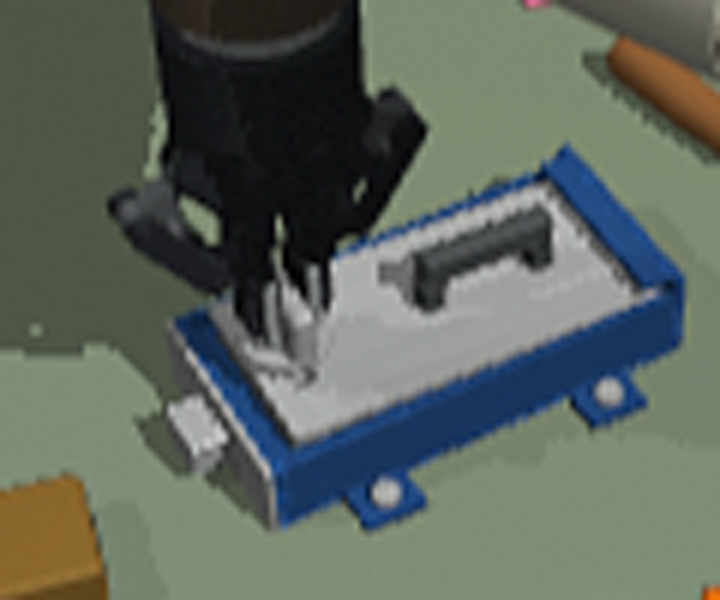

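{"fn": "send_rows", "kwargs": {"translation": [[0, 0, 2], [0, 0, 2], [0, 0, 2], [0, 0, 2], [0, 0, 0]], "dr": [[0, 0, 0], [0, 0, 0], [0, 0, 0], [0, 0, 0], [0, 0, 0]], "grip": [5, 5, 5, 5, 5]}}

```text
clock: 23.52
position: [653.4, -1.4, 59.2]
ee_rot: [-0.647, 0.762, -0.001, 0.0]
contact_force: [-0.2, -0.8, -1.7]
gripper_width: 10.9
```

```bash
python3 - <<'E'
from lk import *
go(lockw((68,2.5,44)),Rt(0,-99.37))
E
```

```text
t 23.52 pos [653.4  -1.4  59.2] yaw -99.37 tilt xz [ 0.01 -0.08] F [-0.2 -0.8 -1.7] M [ 0.02 -0.05  0.02] w 10.9 j [ 0.25  0.59 -0.12  0.   -0.86 -0.41]
 shift(tool axes now) [-0.  -0.  15.2] 15.2 rotvec [-0.08 -0.01  0.  ] lock pos now [68.   2.5 59.2]
```

{"fn": "send_rows", "kwargs": {"translation": [[0, 0, 2], [0, 0, 2], [0, 0, 2], [0, 0, 2], [0, 0, 2]], "dr": [[0, 0, 0], [0, 0, 0], [0, 0, 0], [0, 0, 0], [0, 0, 0]], "grip": [5, 5, 5, 5, 5]}}

```text
clock: 24.15
position: [653.5, -1.4, 49.6]
ee_rot: [-0.647, 0.762, -0.001, 0.001]
contact_force: [-0.7, -0.6, 0.7]
gripper_width: 11.0
```

{"fn": "send_rows", "kwargs": {"translation": [[0, 0, 1.5], [0, 0, 1.5], [0, 0, 1.5], [0, 0, 1], [0, 0, 0]], "dr": [[0, 0, 0], [0, 0, 0], [0, 0, 0], [0, 0, 0], [0, 0, 0]], "grip": [5, 5, 5, 5, 5]}}

```text
clock: 24.78
position: [653.6, -1.4, 45.0]
ee_rot: [-0.647, 0.762, -0.001, 0.001]
contact_force: [-3.8, 1.1, 6.3]
gripper_width: 10.7
```

```bash
python3 - <<'E'
from lk import *
go(lockw((68,2.5,44)),Rt(0,-99.37))
im=arm.get_image("scene"); cv2.imwrite("pics/s11.png",cv2.resize(im[150:250,170:290,::-1],None,fx=6,fy=6,interpolation=cv2.INTER_CUBIC))
E
```

```text
t 24.77 pos [653.6  -1.4  45. ] yaw -99.35 tilt xz [ 0.01 -0.12] F [-3.8  1.1  6.3] M [ 0.15  0.98 -0.07] w 10.7 j [ 0.25  0.6  -0.13  0.   -0.83 -0.41]
 shift(tool axes now) [0.  0.2 1. ] 1.0 rotvec [-0.12 -0.01  0.02] lock pos now [68.2  2.5 45. ]
```

View pics/s11.png

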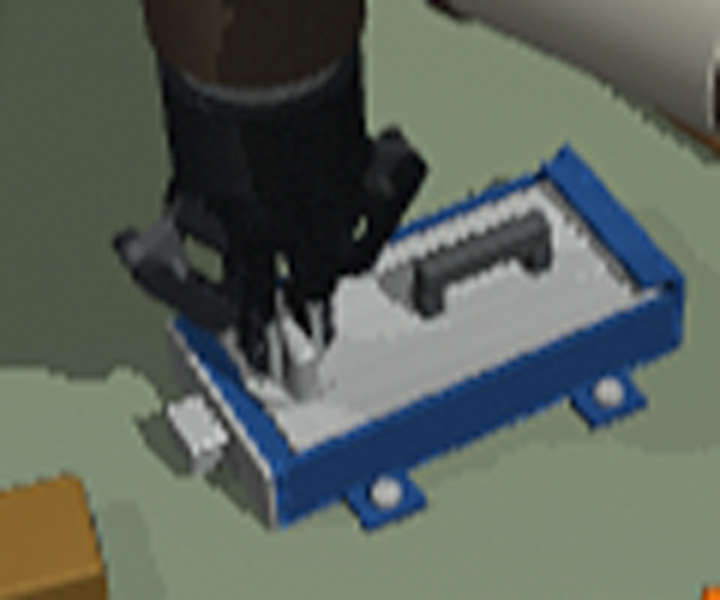

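{"fn": "send_rows", "kwargs": {"translation": [[0, 0.5, 1], [0, 0, 1], [0, 0, 0], [0, 0, 0], [0, 0, 0]], "dr": [[0, 0, 0], [0, 0, 0], [0, 0, 0], [0, 0, 0], [0, 0, 0]], "grip": [5, 5, 5, 5, 5]}}

```text
clock: 25.45
position: [653.6, -1.4, 44.9]
ee_rot: [-0.647, 0.762, -0.001, 0.001]
contact_force: [-4.7, 0.2, 13.1]
gripper_width: 10.6
```

```bash
python3 - <<'E'
from lk import *
go(lockw((68,2.5,44)),Rt(0,-99.37))
E
```

```text
t 25.45 pos [653.6  -1.4  44.9] yaw -99.32 tilt xz [ 0.01 -0.21] F [-4.7  0.2 13.1] M [ 0.18  1.73 -0.02] w 10.6 j [ 0.25  0.6  -0.13  0.   -0.83 -0.41]
 shift(tool axes now) [0.  0.2 0.9] 1.0 rotvec [-0.21 -0.01  0.05] lock pos now [68.2  2.5 44.9]
```

{"fn": "send_rows", "kwargs": {"translation": [[0, 0, 0], [0, 0, 0], [0, 0, 0], [0, 0, 0], [0, 0, 0]], "dr": [[0, 0, -5], [0, 0, -9], [0, 0, -9], [0, 0, -9], [0, 0, -9]], "grip": [5, 5, 5, 5, 5]}}

```text
clock: 26.08
position: [653.0, -2.1, 44.9]
ee_rot: [0.874, -0.485, 0.001, 0.0]
contact_force: [-6.8, -0.8, 15.0]
gripper_width: 11.1
```

```bash
python3 - <<'E'
from lk import *
go(lockw((68,2.5,44)),Rt(0,-9.37))
E
```

```text
t 26.07 pos [653.   -2.1  44.9] yaw -58.06 tilt xz [ 0.14 -0.06] F [-6.8 -0.8 15. ] M [-0.3   2.03 -0.12] w 11.1 j [ 0.25  0.6  -0.14  0.   -0.83  0.31]
 shift(tool axes now) [-0.3 -0.7  0.9] 1.2 rotvec [ 1.000e-02 -1.500e-01 -4.869e+01] lock pos now [67.7  1.8 44.9]
```

{"fn": "send_rows", "kwargs": {"translation": [[0, 0, 0], [0, 0, 0], [0, 0, 0], [0, 0, 0], [0, 0, 0]], "dr": [[0, 0, -10], [0, 0, -10], [0, 0, -10], [0, 0, -10], [0, 0, -8.7]], "grip": [5, 5, 5, 5, 5]}}

```text
clock: 26.7
position: [652.6, -2.2, 44.9]
ee_rot: [0.997, -0.082, 0.001, 0.001]
contact_force: [-6.4, -0.9, 14.5]
gripper_width: 10.9
```

{"fn": "send_rows", "kwargs": {"translation": [[0, 0, 0], [0, 0, 0], [0, 0, -1], [0, 0, -1], [0, 0, 0]], "dr": [[0, 0, 0], [0, 0, 0], [0, 0, 0], [0, 0, 0], [0, 0, 0]], "grip": [5, 5, 5, 5, 5]}}

```text
clock: 27.32
position: [652.5, -2.1, 45.0]
ee_rot: [0.996, -0.084, 0.0, 0.001]
contact_force: [-3.3, -2.1, 7.6]
gripper_width: 11.1
```

```bash
python3 - <<'E'
from lk import *
go(lockw((68,2.5,44)),Rt(0,-9.37))
w=arm.get_image("wrist"); cv2.imwrite("pics/w12.png",cv2.resize(w[:,:,::-1],None,fx=1.5,fy=1.5))
E
```

```text
t 27.32 pos [652.5  -2.1  45. ] yaw -9.67 tilt xz [0.05 0.07] F [-3.3 -2.1  7.6] M [-0.46  1.34  0.02] w 11.1 j [ 0.24  0.6  -0.14  0.   -0.83  1.16]
 shift(tool axes now) [ 0.8 -0.8  1. ] 1.5 rotvec [ 0.07 -0.05 -0.3 ] lock pos now [67.2  1.7 45. ]
```

View pics/w12.png

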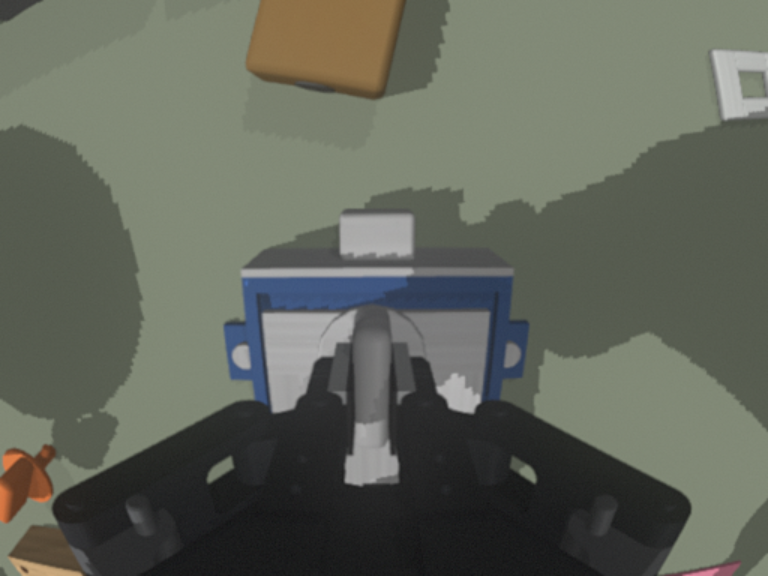

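{"fn": "send_rows", "kwargs": {"translation": [[0, 0, -1], [0, 0, -1], [0, 0, 0], [0, 0, 0], [0, 0, 0]], "dr": [[0, 0, 0], [0, 0, 0], [0, 0, 0], [0, 0, 0], [0, 0, 0]], "grip": [5, 5, 5, 20, 40]}}

```text
clock: 28.0
position: [654.0, -0.8, 46.1]
ee_rot: [0.996, -0.084, 0.002, -0.0]
contact_force: [0.1, -1.0, -0.2]
gripper_width: 37.3
```

{"fn": "send_rows", "kwargs": {"translation": [[0, 0, 0], [0, 0, -5], [0, 0, -20], [0, 0, -30], [0, 0, -30]], "dr": [[0, 0, 0], [0, 0, 0], [0, 0, 0], [0, 0, 0], [0, 0, 0]], "grip": [60, 60, 70, 80, 85]}}

```text
clock: 28.62
position: [653.0, -1.3, 132.1]
ee_rot: [0.996, -0.084, 0.001, 0.0]
contact_force: [0.8, 0.4, 0.3]
gripper_width: 84.9
```

{"fn": "send_rows", "kwargs": {"translation": [[-30, 0, -20], [-30, 0, -20], [-30, 0, -15], [-10, 0, 0], [0, 0, 0]], "dr": [[0, 0, 0], [0, 0, 0], [0, 0, 0], [0, 0, 0], [0, 0, 0]], "grip": [85, 85, 85, 85, 85]}}

```text
clock: 29.25
position: [554.0, 15.6, 185.9]
ee_rot: [0.996, -0.084, 0.001, -0.0]
contact_force: [0.2, 0.3, 0.1]
gripper_width: 84.9
```

```bash
python3 - <<'E'
from lk import *
st()
ci=arm.camera_info("wrist"); w=arm.get_image("wrist"); pickle.dump((ci,w),open("w13.pkl","wb"))
big=cv2.resize(w[:,:,::-1],None,fx=1.5,fy=1.5)
def dr(pts,col,q=L):
    uv=((proj_wrist(tf(q,pts),ci)+.3)*1.5).round().astype(int); cv2.polylines(big,[uv],True,col,1)
dr([(-94,-42,36),(86,-42,36),(86,42,36),(-94,42,36)],(0,0,255))
dr([(68-22,2-6,64),(68+22,2-6,64),(68+22,8,64),(68-22,8,64)],(0,255,0))
cv2.imwrite("pics/w13.png",big)
im=arm.get_image("scene"); cv2.imwrite("pics/s12.png",cv2.resize(im[150:250,170:290,::-1],None,fx=6,fy=6,interpolation=cv2.INTER_CUBIC))
for t in ("thumbscrew","cover","cover_end","cover_tongue","cover_hole"):
    for c in ("wrist","scene"): pl(t,c,2)
E
```

```text
t 29.25 pos [554.   15.6 185.9] yaw -9.64 tilt xz [ 0.13 -0.02] F [0.2 0.3 0.1] M [-0.   -0.    0.05] w 84.9 j [ 0.32  0.3  -0.24  0.   -1.03  1.08]
wrist thumbscrew [650.8  -3.6  35.6] 0.72
wrist thumbscrew [590.2 220.3  28. ] 0.55
scene thumbscrew [594.1 221.6  27.3] 0.61
scene thumbscrew [651.1  -5.6  37.1] 0.49
wrist cover [ 321.7 -216.5   -1.2] 0.94
wrist cover [581.6  10.   36.4] 0.9
scene cover [ 323.4 -222.1    0.7] 0.67
scene cover [583.    4.   28.4] 0.66
wrist cover_end [ 285.6 -302.9   -2.4] 0.83
scene cover_end [670.2  -5.5  34.4] 0.64
scene cover_end [653.2  -2.9  28.1] 0.62
wrist cover_tongue [489.3  22.   30.8] 0.6
scene cover_tongue [492.4  18.9  30.9] 0.95
scene cover_tongue [ 359.3 -133.9    2.6] 0.61
wrist cover_hole [ 298.2 -282.4    0.9] 0.79
wrist cover_hole [651.5  -3.6   9.5] 0.66
scene cover_hole [653.3  -2.5  39.3] 0.64
```

View pics/w13.png

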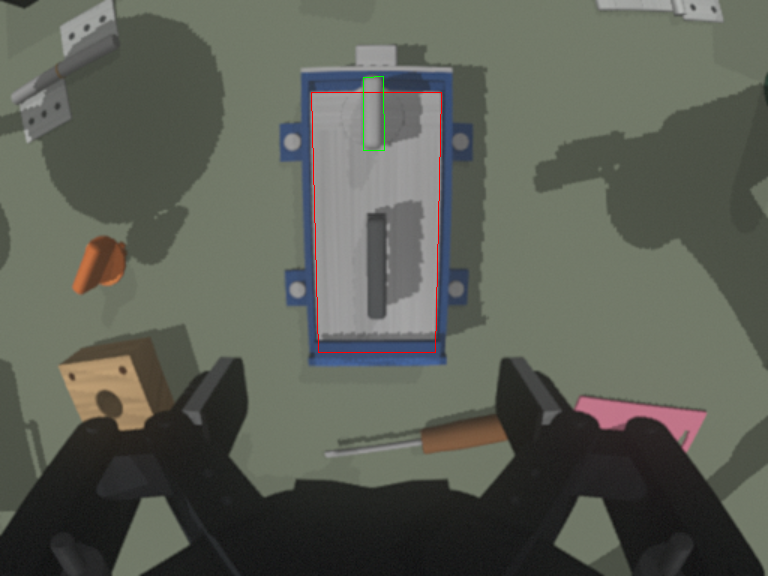

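View pics/s12.png

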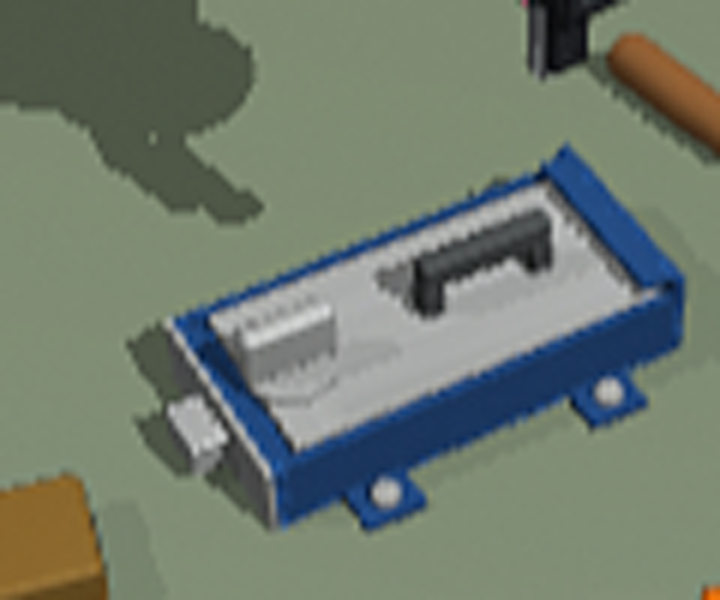

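```bash
python3 - <<'E'
from lk import *
ci,im=pickle.load(open("w13.pkl","rb"))
f=im.astype(float); ch=f[:,:,2]-f[:,:,0]
seg=[((86,-40,38),(86,-24,38),(1,0)),((86,24,38),(86,40,38),(1,0))]
seg+= [((-70,42,36),(60,42,36),(0,1)),((-70,-42,36),(60,-42,36),(0,-1))]
Lc=fit(ch,ci,L,[((-75,49,37),(95,49,37),(0,1)),((-75,-49,37),(95,-49,37),(0,-1)),((-100,-45,46),(-100,45,46),(-1,0))],[-1]*3)
q=fit(ch,ci,Lc,seg,[1]*4,half=5)
print("cover shift vs home in lock (mm)",inv(Lc,np.append(q[:2],0)[None])[0], "dyaw",np.degrees(q[2]-Lc[2]))
s=np.degrees
# screw wing direction
big=cv2.resize(im[40:110,205:290,::-1],None,fx=8,fy=8,interpolation=cv2.INTER_CUBIC); cv2.imwrite("pics/w13z.png",big)
E
```

```text
q [586.19   6.85] yaw -9.42 [(0.0, 0.37, 30), (-0.25, 0.38, 30), (0.0, 0.37, 30)]
q [585.63   7.22] yaw -9.48 [(0.0, 0.16, 30), (0.0, 0.34, 30), (1.5, 0.31, 30), (1.5, 0.38, 30)]
cover shift vs home in lock (mm) [-0.6124493   0.27387731] dyaw -0.06119847106135994
```

View pics/w13z.png

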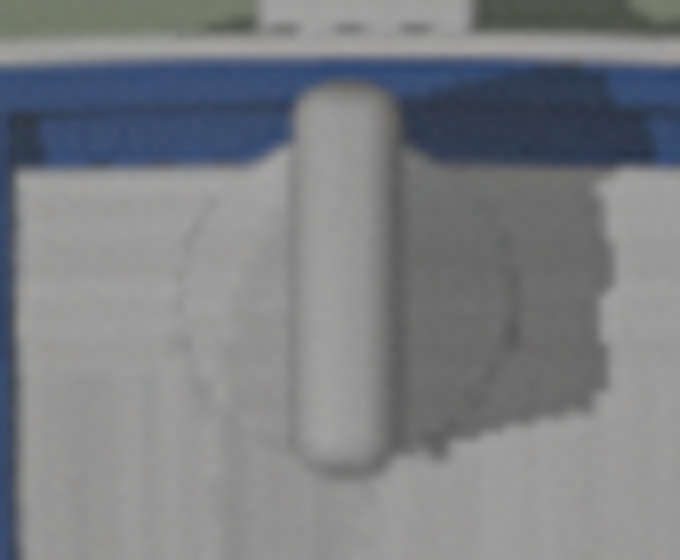

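```bash
python3 - <<'E'
from bench import arm
print(arm.read_state()['joint_vel'].round(3), arm.job_done())
E
```

```text
the job is handed in; nothing more can be done
[ 0.001 -0.003 -0.002 -0.     0.002 -0.001] None
```

The cover is locked onto the blue lock body, and I handed the job in at about 29 s of the 72 s. No verdict came back.

**What I did**
- I hooked the cover's toe under the lip tilted 12°, pushed until it met the end wall at about 5 N, and swung it flat once to check it fits. I let it ride up while I fetched the screw.
- The keeper's hole showed through the cover's hole, standing about 1.8 mm off the middle towards +y. I aimed the screw there and it went through both holes without catching.
- I pressed the collar down with 13–15 N until it stopped, about 36 mm up in the lock body's frame. I then turned it a quarter turn, let go and backed away.

**Last checks, after letting go**
- **Cover position:** it stays down without the robot touching it, and its free end measures within about 0.6 mm of the home position. Its yaw is within 0.1° of the lock body's.
- **Screw:** the wing lies along the lock body, and the networks place the screw within about 3 mm of the cover hole.
- **Cover height:** I did not measure the free end's height directly after letting go. It follows from the pictures and the pressing height; with the pin under the keeper it could rise about 2.4 mm at most, inside the 5 mm allowed.
- **Other hardware:** nothing else was gripped or touched.

**Checks that disagreed**
- The fit on the cover's side edges was 1.5 mm off on both sides, most likely from shadow on the ledges. Its other edges agreed.
- A sideways force of 4–7 N showed while pressing and turning the screw; it was gone after release.

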